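# Wind a panel level on a screw-jack levelling stand

### The job

The painting panel on the levelling stand slopes and has to lie level before it is varnished. Lift the crank off its parking stub, feel it gently on to the square drive on top of the screw jack until it is fully home, and wind the jack up by the crank's handle, without forcing it, until the panel lies level. Leave the crank on the drive, and do not touch the panel or disturb the jar, bottle, tape and tube round the stand.

Things in the scene. Friction and masses are not known exactly. Their poses are not given: they have to be found in the camera images.
- crank: Loose steel crank, 0.31 kg. Origin: centre of the hub's underside. Hub 26x26x56 mm (z 0 to 56) with a 15.5 mm square socket 26 mm deep, open below, lead-in 1.5 mm; flat arm (z 32 to 40, 16 mm wide) along +x; at x = 70 mm an upright black handle, 22 mm thick, z 44 to 101, free to spin on its pin. Starts socket down on a round parking stub. Grip the hub above the arm, faces +-y clear, or the handle.
- drive_seat (a point): Centre of the collar under the square drive on top of the jack's vertical screw, 138 mm over the table; z up, does not turn with the screw. The steel square, 14x14 mm, 23 mm tall, chamfered over the last 2 mm to 11x11 mm, stands on it at an unknown angle; the screw resists turning with about 0.09 N m. The crank is home with its underside on this collar, at any quarter turn.
- toe_top (a point): Top of the round aluminium nose (120 mm long) of the jack's lifting toe, which carries the low end of the panel. One clockwise turn of the screw seen from above lifts it 10 mm, anticlockwise lowers it; it stays where it is left. It starts 14 to 22 mm too low and can go about 8 mm too high. The screw and drive do not rise.
- rail_top (a point): Top of the fixed round aluminium rail under the other end of the panel, 80 mm over the table, 210 mm from the toe. The panel is level when toe_top is as high as this point.
- panel: Loose white primed painting panel, 180x246x20 mm, about 0.5 kg, lying with its short ends on rail and toe; origin at the centre of its underside, z normal to its face, y along its length towards the rail. It starts sloping 4 to 6 degrees down to the jack.
- stand: Fixed levelling stand. Plywood base 170x470x18 mm; origin at table height, x across it, y along it. Jack axis (drive) at y = -165 mm, its top plate 96x42 mm ends 130 mm up; toe at y = -105, rail at y = +105. The parking stub, a 13.6 mm round pin 22 mm tall on a collar 22 mm over the table, is at y = +195 mm.
- jar_black: Bystander: glass jar with black lid, 60 mm across, 69 mm tall, behind the stand; origin at its foot.
- bottle: Bystander: white bottle of painting medium, 39 mm across, 94 mm tall, behind the stand; origin at its foot.
- tape: Bystander: roll of tape lying flat, 100 mm across, 25 mm tall, in front of the stand; origin at its underside.
- tube: Bystander: paint tube 40x112x26 mm lying in front of the stand; origin at its underside.
Not all that is in view belongs to the job. What is meant by the crank is not orange or turquoise, and is the larger of those in its own colour.

How it is judged:
By the outcome, as a careful person would: the job done as asked, in the order asked, and still so for the second after the job is handed in, with the robot touching nothing.
It also fails if it takes over 72 s, if anything falls off the work surface, if the arm or the gripper's body presses on something with over 40 N, if the wrist force passes 120 N, or if a joint passes its speed limit or range.

### The arm

A 6-joint arm with a two-finger parallel gripper is mounted at the origin on a cart in front of the work surface, level with it; the furniture and walls round the work are solid. World frame = base frame: x ahead of the robot, y to its left, z up, the work surface at z = 0. Lengths are in m, angles in rad, forces in N, time in s.
With the tool pointing down it reaches from about 0.275 to 0.85 m from the base axis. Payload 5.2 kg.
Tool frame: the origin (TCP) lies midway between the tips of the shut fingers; the grasp point (between the pads) lies robot.tcp_to_grasp behind it (robot.tcp_to_grasp is the distance from the TCP to the grasp point, in m); z points along the fingers, x is the direction in which the jaws open and shut, and the axes are right-handed (so a half turn about z gives the same grasp; the last joint's range is limited). The gripper opens to 85 mm and grips with 20 to 120 N. Pads are 22 mm wide; open, the fingers measure 114 mm over their backs; the gripper's body (76 mm by 85 mm) begins 54 mm behind the grasp point. The pads swing forward as they close: fully open they stand 13 mm farther back than shut.
Start: joints at [0.981, 0.259, 1.535, -0, 1.348, -0.203], TCP at [0.207, 0.509, 0.231] pointing down, gripper open.
Joint ranges: [-3.14, 3.14], [-0.91, 2.08], [0.19, 2.58], [-1.22, 4.36], [0.22, 2.71], [-3.12, 3.12]. Speed limits (rad/s): [2.57, 2.57, 3.14, 3.14, 3.14, 3.14].

### API

Orientations are given as a unit quaternion [w, x, y, z].
In Python, from plant import robot gives the robot as it stands.
- The arm moves only by the shell command python3 -m jog 'ROWS' [OPENING] [FORCE]. ROWS is JSON, a list that holds one entry, the list of rows, each a list of 6 numbers: the shift along the tool's x, y, z in cm, then the turn, a rotation vector about the tool's x, y, z in degrees. In form: [[[x, y, z, wx, wy, wz], ...]]. A call has 1 to 10 rows; each row is the pose to reach, as a shift and turn from the pose measured when the call began, along the tool's axes at that moment; what a row does not reach only later rows make up. A row lasts 1/12 s, in which the tool goes at most 41.7 mm and 7.16 degrees, less where a joint would pass 70% of its speed; a pose out of reach is approached as far as the arm can. A call with a gripper value outside its range is refused whole. OPENING is the opening, from 0 (shut) to 1 (fully open), set as the call begins (- or left out, the last holds). The fingers move at their own pace and stop on an object; FORCE is the grip in N (left out, the last holds). Time passes only in rows, so rows that repeat a pose let the fingers close. It gives the time, the measured TCP pose, the force and the opening at its end, in the units of the state.
- robot.observe(): the state, without advancing time (a new reading comes with each control period).
- robot.get_image(name): name is "scene" or "top" or "wrist"; returns the picture (400x640x3 uint8, red, green, blue); there is no depth.
- robot.calibration(name): a dict with "fx", "fy", "cx", "cy" (pixels), "dist" ([k1, k2, p1, p2, k3] as OpenCV has them; the pictures are not rectified), "rvec" (rotation vector, rad) and "tvec" (3), from world to camera coordinates, as OpenCV has them. Camera axes: x right, y down, z forward; pixel columns grow to the right and rows downward; lengths in m; the calibration is good to about 2 mm. A picture is of the moment at which its call begins: read the wrist's pose just before it. calibration takes no time and is no camera call; for the wrist camera it gives the pose at the moment of the call.
- robot.job_done(): hands the job in, once; it reports no verdict.
Trained networks look in the newest picture that a camera, given by its name, has taken for a name from the list of things; names that differ only in an ending like _2 or _b are one class to them, and where a whole thing is asked for, a point or a joint stands for the part that bears it (a point fixed in the world has none). Each returns a list of dicts, best first, with "conf" (0 to 1); they miss things now and then, are a little off and sometimes report something else, mostly with a low value. They report only what shows in the picture. A call takes as long as a camera call. They do not tell look-alikes from the thing itself.
- robot.search_frame(camera, query): "xy" ([column, row] in pixels, amid what is visible of it).
The state is a dict: "time": time; "joint_positions": joint angles; "dq": joint speeds; "tau": joint torques, N m; "position": TCP position; "ee_rot": TCP orientation; "force": force on the tool from outside, world axes, zero at the start; "moment": the same for the moment, N m; "width": opening from 0.0 (shut) to 1.0 (fully open).
Only numpy, scipy, OpenCV 4.12 (cv2) and the standard library are available. Lean on these libraries where they do the work, as an engineer would, in place of code of your own. Each camera call takes 0.05 s, during which the arm holds its last target. There are 200 camera calls.

## Working session

There is one attempt and no reset: what is moved stays moved. The work goes in short steps, Python scripts to look and compute and a shell command to move; the robot and the scene stay as the last step left them, time stands still between calls to the robot, and variables do not carry over. Pictures are saved under pics/ and viewed, about 8 in all and at most 12, crops included, and the job is handed in when it is done.

```bash
mkdir -p pics; ls
cat > h.py <<'E'
import numpy as np,cv2
from scipy.spatial.transform import Rotation as R
from plant import robot
def save(n,f):
    im=robot.get_image(n); cv2.imwrite('pics/'+f,cv2.cvtColor(im,cv2.COLOR_RGB2BGR)); return im
def cal(n):
    c=robot.calibration(n); K=np.array([[c['fx'],0,c['cx']],[0,c['fy'],c['cy']],[0,0,1.]])
    return K,np.array(c['dist'],float),np.array(c['rvec'],float),np.array(c['tvec'],float)
def px2w(n,uv,z,c=None):
    K,d,rv,t=c or cal(n); Rm=cv2.Rodrigues(rv)[0]
    p=cv2.undistortPoints(np.array(uv,float).reshape(-1,1,2),K,d).reshape(-1,2)
    o=-Rm.T@t; v=np.c_[p,np.ones(len(p))]@Rm
    return o+v*((np.reshape(z,(-1,1))-o[2])/v[:,2:])
def w2px(n,P,c=None):
    K,d,rv,t=c or cal(n)
    return cv2.projectPoints(np.array(P,float).reshape(-1,1,3),rv,t,K,d)[0].reshape(-1,2)
E
python3 - <<'E'
from h import *
print(robot.tcp_to_grasp,robot.observe())
for n in('scene','top'):
    save(n,n+'0.png'); K,d,rv,t=cal(n); print(n,K[0,0],-cv2.Rodrigues(rv)[0].T@t)
    for q in('crank','drive_seat','toe_top','rail_top','panel','stand','jar_black','bottle','tape','tube'):
        print(q,[(np.round(r['xy']).tolist(),round(r['conf'],2)) for r in robot.search_frame(n,q)[:4]])
E
```

```text
pics
0.0187 {'time': 0.0, 'joint_positions': array([ 9.81208063e-01,  2.59339524e-01,  1.53611487e+00,  1.23717138e-05,
        1.34796857e+00, -2.02810706e-01]), 'dq': array([ 0.00123247, -0.00210427,  0.00020668,  0.00201994, -0.00112146,
        0.00106606]), 'tau': array([-1.55781065e-03, -4.46034050e+01, -2.90568727e+01, -3.86057036e-04,
        1.19003860e-02,  2.42927615e-05]), 'position': array([0.2071415 , 0.5089288 , 0.23046379]), 'ee_rot': array([ 3.41671637e-04,  8.29821478e-01,  5.58028205e-01, -8.49000593e-04]), 'force': array([ 0.24750857,  0.18801956, -0.19840132]), 'moment': array([ 0.04733511,  0.00070895, -0.02395448]), 'width': 0.9977134645322241}
scene 493.2300341173359 [-0.06488163  0.79977676  0.56112589]
crank [([195.0, 252.0], 0.85), ([354.0, 298.0], 0.83)]
drive_seat [([379.0, 213.0], 0.88)]
toe_top [([386.0, 188.0], 0.56)]
rail_top [([382.0, 212.0], 0.6)]
panel [([358.0, 198.0], 0.6)]
stand [([381.0, 214.0], 0.74)]
jar_black []
bottle []
tape [([392.0, 256.0], 0.72)]
tube [([426.0, 229.0], 0.62), ([381.0, 215.0], 0.31)]
top 434.9566413113017 [0.3940293  0.02306478 1.12600448]
crank [([251.0, 202.0], 0.86), ([248.0, 272.0], 0.79), ([216.0, 146.0], 0.54), ([208.0, 185.0], 0.53)]
drive_seat [([285.0, 198.0], 0.66)]
toe_top [([394.0, 203.0], 0.85)]
rail_top [([286.0, 198.0], 0.61), ([390.0, 269.0], 0.58), ([340.0, 194.0], 0.56)]
panel [([341.0, 191.0], 0.73)]
stand [([286.0, 198.0], 0.75)]
jar_black [([325.0, 143.0], 0.86)]
bottle []
tape [([340.0, 261.0], 0.89), ([398.0, 203.0], 0.59)]
tube [([387.0, 268.0], 0.63)]
```

View pics/scene0.png

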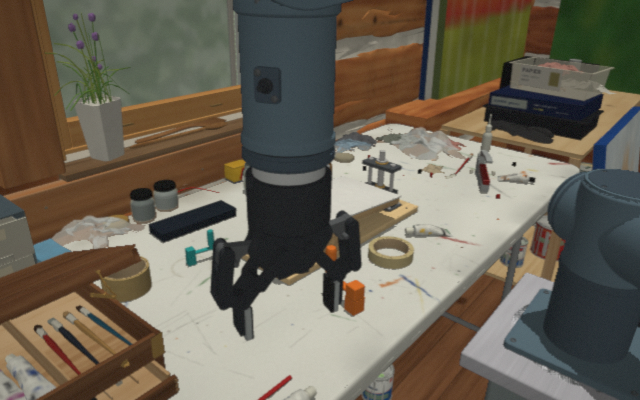

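View pics/top0.png

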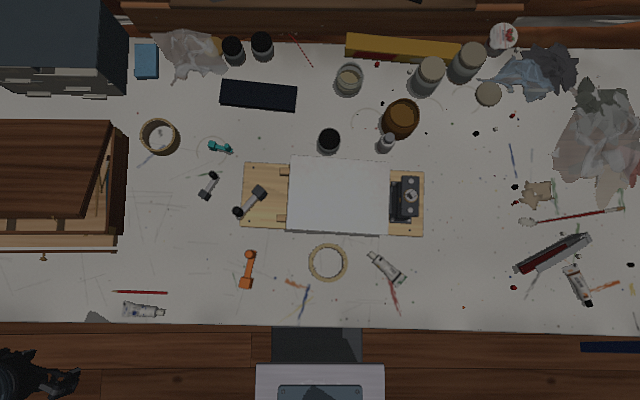

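The top view shows the stand with the jack at about (408,197). The grey crank is at (238-262,190-212), a smaller grey look-alike at (208,185), and the turquoise and orange ones lie off to the side. I'll zoom in next.

Run:
```python
from h import *
im=cv2.imread('pics/top0.png')
a=cv2.resize(im[155:245,190:300],None,fx=5,fy=5,interpolation=cv2.INTER_CUBIC)
b=cv2.resize(im[155:245,380:435],None,fx=5,fy=5,interpolation=cv2.INTER_CUBIC)
cv2.imwrite('pics/crop1.png',np.hstack([a[:, :520],b]))
print(px2w('top',[[242,162],[424,171],[424,236],[242,225],],.018))
print(px2w('top',[[408,196]],.161), px2w('top',[[260,190]],.078),px2w('top',[[238,212]],.078))
```

```text
[[ 0.65432042  0.2028488   0.018     ]
 [ 0.63316003 -0.27012403  0.018     ]
 [ 0.46441384 -0.26493611  0.018     ]
 [ 0.49022985  0.19848338  0.018     ]]
[[ 0.54486848 -0.19470779  0.161     ]] [[0.57074047 0.14755569 0.078     ]] [[0.5164953  0.19948374 0.078     ]]
```

View pics/crop1.png

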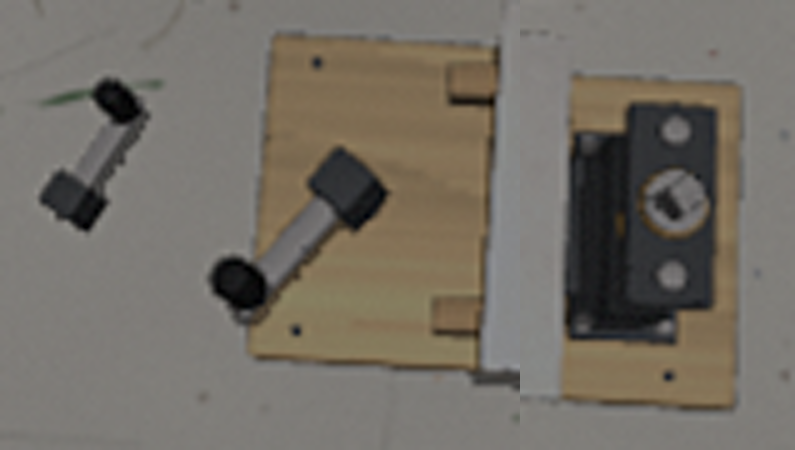

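```bash
cat >> h.py <<'E'
def rows(p,yaw=None,verbose=True):
    """shift cm, turn deg in the tool frame to bring TCP to p, tool down with tool x at yaw (deg)"""
    s=robot.observe(); q=s['ee_rot']; T=R.from_quat([q[1],q[2],q[3],q[0]])
    x=T.as_matrix()[:,0]; y0=np.degrees(np.arctan2(x[1],x[0]))
    if yaw is None: yaw=y0
    yaw=y0+(yaw-y0+90)%180-90
    a=np.radians(yaw); G=R.from_matrix(np.array([[np.cos(a),np.sin(a),0],[np.sin(a),-np.cos(a),0],[0,0,-1]]).T)
    d=T.inv().apply(np.array(p)-s['position'])*100; w=np.degrees((T.inv()*G).as_rotvec())
    print('yaw now %.1f'%y0,'pos',np.round(s['position'],4),'rows',np.round(d,2),np.round(w,2)); return d,w
E
python3 - <<'E'
from h import *
# stand fit
c=px2w('top',[[242,162],[424,171],[424,236],[242,225]],.018)
hub=px2w('top',[[258,191]],.078)[0]; han=px2w('top',[[237.5,211.6]],.123)[0]; dr=px2w('top',[[411,195]],.161)[0]
C=c.mean(0); y=(c[0]-c[1]+c[3]-c[2])[:2]; y/=np.linalg.norm(y)
print('C',C,y,'stub',C[:2]+.195*y,'drive',C[:2]-.165*y); print(hub,han,dr,np.linalg.norm((han-hub)[:2]),np.degrees(np.arctan2(*(han-hub)[1::-1])))
K,d,rv,t=cal('wrist'); s=robot.observe(); q=s['ee_rot'];T=R.from_quat([q[1],q[2],q[3],q[0]])
o=-cv2.Rodrigues(rv)[0].T@t; print('wristcam in tool',T.inv().apply(o-s['position']),'axis',T.inv().apply(cv2.Rodrigues(rv)[0][2]),K[0,0])
rows([hub[0],hub[1],.2],np.degrees(np.arctan2(*(han-hub)[1::-1]))-90)
E
```

```text
C [ 0.56053103 -0.03343199  0.018     ] [0.05010442 0.99874398] stub [0.5703014  0.16132309] drive [ 0.5522638  -0.19822475]
[0.56824207 0.15236665 0.078     ] [0.5121634  0.19308786 0.123     ] [ 0.54717587 -0.20149556  0.161     ] 0.06930392459283252 144.0149320667446
wristcam in tool [ 0.00080247 -0.07930113 -0.14324136] axis [6.20873840e-04 3.10457950e-01 9.50586911e-01] 345.41890223081856
yaw now 67.8 pos [0.2075 0.5094 0.2313] rows [-19.46  46.88   3.13] [ 0.   -0.   13.82]
```

```bash
python3 -m jog '[[[-16,38,-1,0,0,-7],[-16,38,-1,0,0,-7],[-16,38,-1,0,0,-14],[-16,38,-1,0,0,-14],[-16,38,-1,0,0,-14],[-16,38,-1,0,0,-14],[-16,38,-1,0,0,-14],[-16,38,-1,0,0,-14],[-16,38,-1,0,0,-14],[-16,38,-1,0,0,-14]]]' 0.65
python3 - <<'E'
from h import *
rows([.568,.155,.20],54)
E
```

```text
time: 1.93
position: [0.4979, 0.2185, 0.2415]
ee_rot: [0.0, 0.756, 0.655, 0.0]
force: [0.9, 0.2, 0.2]
width: 0.649
yaw now 81.8 pos [0.4979 0.2185 0.2415] rows [-5.29  7.84  4.15] [ 2.000e-02 -2.000e-02  2.783e+01]
```

I typed the turn with the wrong sign. I'll correct it in this move.

```bash
python3 -m jog '[[[-5.3,7.8,2,0,0,7],[-5.3,7.8,2,0,0,14],[-5.3,7.8,2,0,0,21],[-5.3,7.8,2,0,0,27.8],[-5.3,7.8,2,0,0,27.8],[-5.3,7.8,2,0,0,27.8]]]'
python3 - <<'E'
from h import *
save('wrist','w1.png'); print(robot.observe()['position'])
for q in('crank','panel','drive_seat'): print(q,[(np.round(r['xy']).tolist(),round(r['conf'],2)) for r in robot.search_frame('wrist',q)[:3]])
print(w2px('wrist',[[.568,.154,.078],[.512,.195,.123]]))
E
```

```text
time: 2.43
position: [0.5674, 0.1548, 0.2213]
ee_rot: [-0.0, 0.89, 0.456, 0.0]
force: [-0.8, 0.3, -0.2]
width: 0.652
[0.56725559 0.15525245 0.22162044]
crank [([476.0, 215.0], 0.91), ([447.0, 117.0], 0.87), ([327.0, 158.0], 0.64)]
panel [([149.0, 272.0], 0.62)]
drive_seat [([287.0, 205.0], 0.89)]
[[320.00838398 192.39661804]
 [320.25970109 112.23906582]]
```

View pics/w1.png

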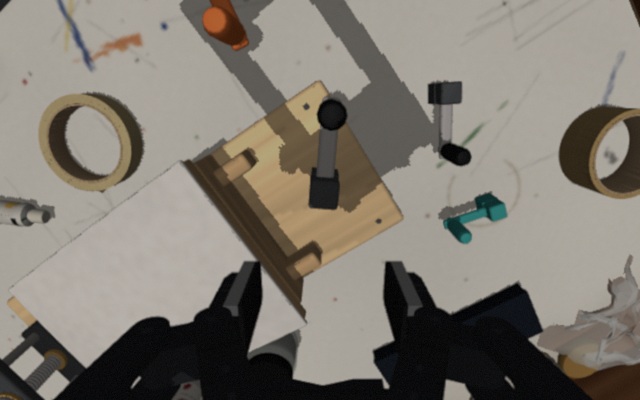

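The wrist view shows the hub at (310-340,168-210) and the handle top at (331,113). I'll zoom in on the hub.

Run:
```python
from h import *
im=cv2.imread('pics/w1.png')
cv2.imwrite('pics/crop2.png',cv2.convertScaleAbs(cv2.resize(im[90:220,280:370],None,fx=6,fy=4.6*6/4.6*1.0*0.75,interpolation=cv2.INTER_CUBIC),alpha=1.8))
```

```text
(no output)
```

View pics/crop2.png

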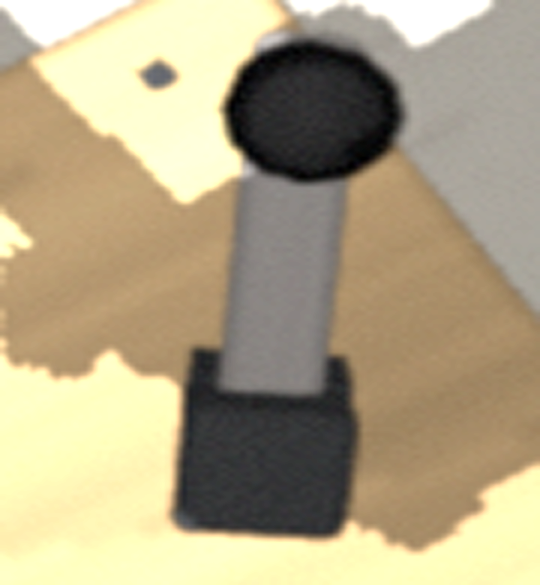

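Run:
```python
from h import *
P=px2w('wrist',[[324.5,192.7],[332.2,114.4]],[.078,.123]); e=(P[1]-P[0])[:2]; ps=np.degrees(np.arctan2(e[1],e[0]))
print(P,np.linalg.norm(e),ps)
print(px2w('wrist',[[312,177.1],[338.3,178],[337.5,208.2],[309.7,207.3]],.078))
rows([P[0,0],P[0,1],.056],ps-90)
```

```text
[[0.57048799 0.15698808 0.078     ]
 [0.51791352 0.20076327 0.123     ]] 0.0684130248279615 140.21815034646363
[[0.55304851 0.15639569 0.078     ]
 [0.5667818  0.17412013 0.078     ]
 [0.58861593 0.15801    0.078     ]
 [0.57370562 0.13873568 0.078     ]]
yaw now 54.2 pos [0.5671 0.1557 0.222 ] rows [ 0.29  0.19 16.6 ] [ 0.04 -0.05  4.  ]
```

```bash
python3 -m jog '[[[0.3,0.2,4,0,0,3],[0.3,0.2,8,0,0,3],[0.3,0.2,11,0,0,3],[0.3,0.2,14,0,0,3],[0.3,0.2,16,0,0,3],[0.3,0.2,17.2,0,0,3],[0.3,0.2,17.2,0,0,3]]]' 0.65 && python3 -m jog '[[[0,0,0,0,0,0],[0,0,0,0,0,0],[0,0,0,0,0,0],[0,0,0,0,0,0],[0,0,0,0,0,0],[0,0,0,0,0,0]]]' 0 70
```

```text
time: 3.22
position: [0.5681, 0.1575, 0.0471]
ee_rot: [-0.001, 0.901, 0.433, -0.002]
force: [-0.3, 0.2, -0.1]
width: 0.654
time: 3.72
position: [0.5684, 0.1576, 0.0483]
ee_rot: [-0.001, 0.901, 0.433, -0.001]
force: [-2.7, -0.1, 6.1]
width: 0.296
```

```bash
python3 -m jog '[[[0,0,-1,0,0,0],[0,0,-2,0,0,0],[0,0,-4,0,0,0],[0,0,-8,0,0,0],[0,0,-12,0,0,0],[0,0,-16,0,0,0],[0,0,-20,0,0,0],[0,0,-20,0,0,0]]]'
python3 - <<'E'
from h import *
s=robot.observe();print(s['force'],s['width'],s['joint_positions'])
rows([.49,-.19,.25]); rows([.54,-.20,.26],80)
E
```

```text
time: 4.38
position: [0.5734, 0.1581, 0.2591]
ee_rot: [0.002, 0.901, 0.433, 0.007]
force: [1.2, 0.4, -1.5]
width: 0.289
[ 1.22995406  0.4280015  -1.47944386] 0.2887209388250457 [ 8.13725283e-02  3.14413419e-01  1.39052439e+00  4.55121915e-04
  1.42223816e+00 -8.15326009e-01]
yaw now 51.4 pos [0.5734 0.1581 0.2591] rows [-32.41  15.2    0.74] [ 0.58 -0.59 -0.  ]
yaw now 51.4 pos [0.5734 0.1581 0.2591] rows [-30.06  19.74  -0.19] [  0.72  -0.43 -28.63]
```

```bash
python3 - <<'E'
from h import *
rows([.606,-.13,.25])
E
python3 -m jog '[[[-20.4,20.4,0.8,0.6,-0.6,0],[-20.4,20.4,0.8,0.6,-0.6,0],[-20.4,20.4,0.8,0.6,-0.6,0],[-20.4,20.4,0.8,0.6,-0.6,0],[-20.4,20.4,0.8,0.6,-0.6,0],[-20.4,20.4,0.8,0.6,-0.6,0],[-20.4,20.4,0.8,0.6,-0.6,0],[-20.4,20.4,0.8,0.6,-0.6,0],[-20.4,20.4,0.8,0.6,-0.6,0],[-20.4,20.4,0.8,0.6,-0.6,0]]]'
python3 - <<'E'
from h import *
save('wrist','w2.png');print(w2px('wrist',[[.55,-.2,.161]]))
im=cv2.imread('pics/w2.png'); u,v=w2px('wrist',[[.55,-.2,.161]])[0].astype(int)
c=im[max(v-50,0):v+50,max(u-50,0):u+50]; print(max(u-50,0),max(v-50,0))
c=cv2.resize(c,None,fx=4,fy=4,interpolation=cv2.INTER_CUBIC); 
out=np.zeros((400,1040-240,3),np.uint8); out[:,:400]=c[:400,:400]; out[:250,400:]=cv2.resize(im,(400,250)); cv2.imwrite('pics/w2c.png',out)
E
```

```text
yaw now 51.4 pos [0.5734 0.1581 0.2591] rows [-20.48  20.52   0.91] [ 0.58 -0.59 -0.  ]
time: 5.22
position: [0.6053, -0.1286, 0.2509]
ee_rot: [-0.001, 0.901, 0.433, -0.0]
force: [0.4, 0.2, -3.3]
width: 0.289
[[194.74782969 213.22927957]]
144 163
```

View pics/w2c.png

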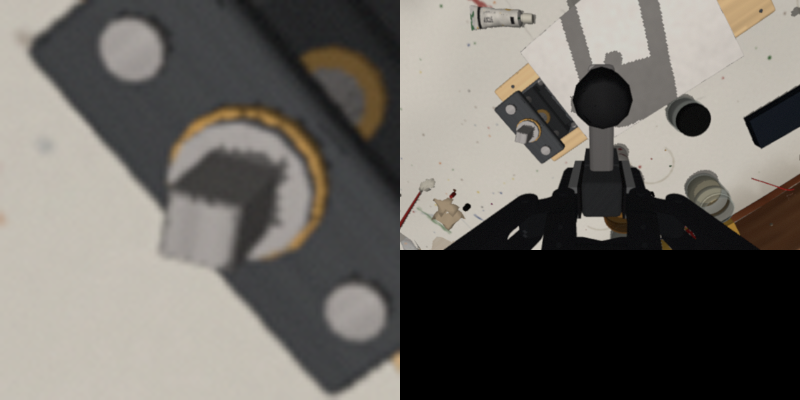

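Run:
```python
from h import *
f=lambda a:np.array(a)/4.+[144,163]
q=px2w('wrist',f([[172,193],[245,207],[236,270],[162,258]]),.160); print(q,q.mean(0))
for i in range(4):
    d=(q[(i+1)%4]-q[i])[:2]; print(np.linalg.norm(d),np.degrees(np.arctan2(d[1],d[0]))%90)
b=px2w('wrist',f([[132,48],[356,310]]),.133); print(b.mean(0))
print(px2w('wrist',f([[247,183]]),.138))
im=cv2.imread('pics/w2.png')
c=cv2.resize(im[203:238,174:214],None,fx=14,fy=14,interpolation=cv2.INTER_CUBIC);cv2.imwrite('pics/w2d.png',c)
```

```text
[[ 0.54539649 -0.20390593  0.16      ]
 [ 0.55566966 -0.19530962  0.16      ]
 [ 0.56340606 -0.20531918  0.16      ]
 [ 0.5531238  -0.21447358  0.16      ]] [ 0.554399   -0.20475208  0.16      ]
0.013395323415834307 39.9216587933912
0.012650822317905043 37.70046313973934
0.013766916913097742 41.678960343141085
0.013091469895964703 36.17512574754309
[ 0.55352898 -0.2049577   0.133     ]
[[ 0.55344011 -0.20251654  0.138     ]]
```

View pics/w2d.png

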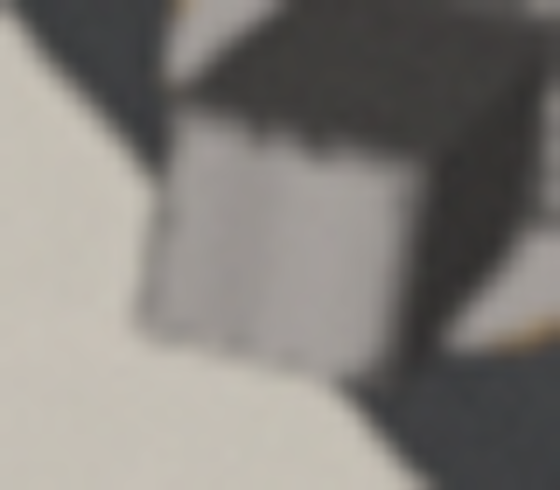

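Run:
```python
from h import *
im=cv2.imread('pics/w2.png',0); roi=im[95:215,255:395]; m=(roi<45).astype(np.uint8)
m=cv2.morphologyEx(m,cv2.MORPH_OPEN,np.ones((9,9)))
cs,_=cv2.findContours(m,0,2); c=max(cs,key=cv2.contourArea); e=cv2.fitEllipse(c); print(e,cv2.boundingRect(c))
s=robot.observe();q=s['ee_rot'];T=R.from_quat([q[1],q[2],q[3],q[0]])
for uv in ([e[0][0]+255,e[0][1]+95],):
    P=px2w('wrist',[uv],s['position'][2]+.075)[0]; print(uv,T.inv().apply(P-s['position']))
rows([.554,-.2045,.25],39)
```

```text
((68.90223693847656, 62.01234817504883), (91.35474395751953, 95.82992553710938), 3.7183613777160645) (23, 13, 93, 97)
[323.90223693847656, 157.01234817504883] [ 0.00124636 -0.06756989 -0.07493492]
yaw now 51.4 pos [ 0.6054 -0.1277  0.2511] rows [-9.21  0.78  0.1 ] [-0.06 -0.   12.4 ]
```

```bash
python3 -m jog '[[[-3,0.2,0,0,0,6],[-6,0.4,0,0,0,12.4],[-8,0.5,1,0,0,12.4],[-9.16,0.56,3,0,0,12.4],[-9.16,0.56,5,0,0,12.4],[-9.16,0.56,5.2,0,0,12.4],[-9.16,0.56,5.2,0,0,12.4]]]'
python3 - <<'E'
from h import *
s=robot.observe(); print(s['force']); rows([.5526,-.2028,.164],39)
im=save('scene','s2.png'); u,v=w2px('scene',[[.554,-.2045,.16]])[0].astype(int); print(u,v)
im=cv2.imread('pics/s2.png'); a=cv2.resize(im[v-50:v+50,u-60:u+60],None,fx=5,fy=5,interpolation=cv2.INTER_CUBIC); cv2.imwrite('pics/s2c.png',a)
E
```

```text
time: 5.85
position: [0.5519, -0.2008, 0.1981]
ee_rot: [-0.002, 0.942, 0.335, -0.001]
force: [0.7, 0.2, -3.1]
width: 0.287
[ 0.69077356  0.16636779 -3.11850711]
yaw now 39.1 pos [ 0.5519 -0.2008  0.1981] rows [-0.07  0.21  3.41] [-0.23  0.04  0.09]
380 151
```

```bash
python3 -m jog '[[[-0.1,0.2,0.4,0,0,0],[-0.1,0.2,0.8,0,0,0],[-0.1,0.2,1.1,0,0,0],[-0.1,0.2,1.3,0,0,0],[-0.1,0.2,1.4,0,0,0],[-0.1,0.2,1.5,0,0,0],[-0.1,0.2,1.5,0,0,0]]]'
python3 - <<'E'
from h import *
s=robot.observe(); print(s['force'],s['moment']); rows([.5526,-.2028,.164],39)
E
```

```text
time: 6.48
position: [0.554, -0.2035, 0.1869]
ee_rot: [0.0, 0.942, 0.335, 0.001]
force: [-2.0, 1.5, 8.7]
width: 0.294
[-1.97413799  1.54901686  8.69209749] [0.48012115 0.55438462 0.00856721]
yaw now 39.1 pos [ 0.554  -0.2035  0.1869] rows [-0.07 -0.14  2.29] [ 0.06 -0.08  0.11]
```

```bash
python3 -m jog '[[[0,-0.1,-0.1,0,0,0],[-0.05,-0.2,0,0,0,0],[-0.05,-0.2,0.2,0,0,0],[-0.05,-0.2,0.3,0,0,0],[-0.05,-0.2,0.4,0,0,0],[-0.05,-0.2,0.4,0,0,0]]]'
python3 - <<'E'
from h import *
s=robot.observe(); print(s['force'],s['moment']); rows([.5526,-.2028,.164],39)
E
```

```text
time: 6.98
position: [0.5529, -0.2026, 0.1861]
ee_rot: [0.002, 0.942, 0.335, 0.002]
force: [-5.5, 3.4, 18.1]
width: 0.29
[-5.50253954  3.40585384 18.14434322] [ 0.48970513  1.00855899 -0.08148158]
yaw now 39.1 pos [ 0.5529 -0.2026  0.1861] rows [-0.04 -0.02  2.21] [ 0.26 -0.14  0.12]
```

```bash
python3 -m jog '[[[0,0,-0.3,0,0,0],[0,0,-0.6,0,0,0],[0,0,-0.8,0,0,0],[0,0,-0.8,0,0,0]]]'
python3 - <<'E'
from h import *
save('scene','s3.png'); save('wrist','w3.png'); u,v=380,151
im=cv2.imread('pics/s3.png'); a=cv2.resize(im[v-35:v+45,u-40:u+40],(400,400),interpolation=cv2.INTER_CUBIC)
w=cv2.imread('pics/w3.png'); b=cv2.resize(w[150:400,195:445],(400,400)); cv2.imwrite('pics/s3c.png',cv2.convertScaleAbs(np.hstack([a,b]),alpha=1.6))
s=robot.observe(); print(s['force'],s['moment'],s['position'])
E
```

```text
time: 7.32
position: [0.5528, -0.2026, 0.1938]
ee_rot: [0.002, 0.942, 0.335, 0.002]
force: [-0.1, 0.1, -2.9]
width: 0.29
[-0.41966254  0.11308686 -3.23998464] [ 0.01947957 -0.00819956 -0.03321475] [ 0.552664   -0.20253304  0.19337784]
```

View pics/s3c.png

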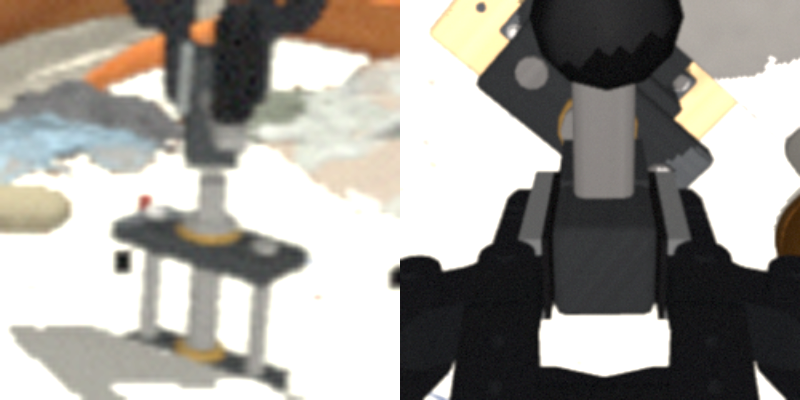

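Run:
```python
from h import *
s=robot.observe();q=s['ee_rot'];T=R.from_quat([q[1],q[2],q[3],q[0]])
f=lambda a:np.array(a)/1.6+[195,150]
for z in(.030,.025):
    P=px2w('wrist',f([[156,197],[252,197],[258,305],[152,305]]),s['position'][2]+z); print(np.round(T.inv().apply(P-s['position'])*1000,1))
w=cv2.imread('pics/w3.png'); b=cv2.resize(w[220:360,270:375],None,fx=5,fy=4,interpolation=cv2.INTER_CUBIC)
cv2.imwrite('pics/w3d.png',cv2.convertScaleAbs(b,alpha=2.2))
```

```text
[[-10.  -16.9 -30.1]
 [ 12.1 -16.9 -30. ]
 [ 14.6  13.7 -29.9]
 [-11.9  13.7 -30. ]]
[[-10.5 -14.1 -25.1]
 [ 12.6 -14.1 -25. ]
 [ 15.2  17.8 -24.9]
 [-12.5  17.8 -25. ]]
```

View pics/w3d.png

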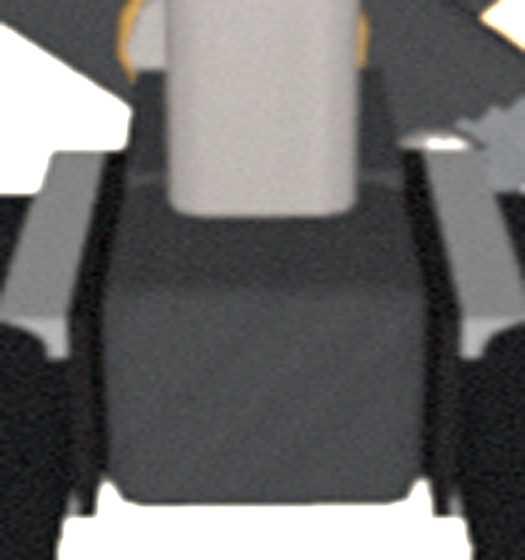

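Run:
```python
from h import *
s=robot.observe();q=s['ee_rot'];T=R.from_quat([q[1],q[2],q[3],q[0]])
for z in(.036,.030,.025):
    P=px2w('wrist',[[290.5,293],[355,293],[354.5,345.5],[291.5,345.5]],s['position'][2]+z); print(np.round(T.inv().apply(P-s['position'])*1000,1).tolist())
# model: fit hub pose (y,z,tilt) in tool from pixels
K,d,rv,t=cal('wrist')
A=np.array([[13,-13,56],[13,13,56],[-13,13,56],[-13,-13,56],[13,-13,0],[13,13,0]])/1000.
uv=np.array([[290.5,293],[355,293],[354.5,345.5],[291.5,345.5],[296.6,238],[347,238]])
from scipy.optimize import least_squares
def f(p,full=False):
    Q=R.from_euler('xyz',p[3:]) # crank axes: x->-tool y, y->tool x?, z->-tool z
    B=np.array([[0,1,0],[-1,0,0],[0,0,-1]])  # columns checked below
    M=np.c_[[0,-1,0],[1,0,0],[0,0,-1]]
    X=(Q.as_matrix()@(M@A.T)).T+p[:3]
    return (w2px('wrist',T.apply(X)+s['position'])-uv).ravel()
r=least_squares(f,[0,0,.026,0,0,0]); print(r.x[:3]*1000,np.degrees(r.x[3:]),np.round(r.fun,1))
```

```text
[[-10.4, -12.2, -36.1], [12.7, -12.2, -36.0], [13.3, 11.0, -35.9], [-10.7, 11.0, -36.0]]
[[-11.0, -8.4, -30.1], [13.3, -8.4, -30.0], [14.0, 16.1, -29.9], [-11.4, 16.1, -30.0]]
[[-11.5, -5.2, -25.0], [13.9, -5.2, -25.0], [14.5, 20.4, -24.9], [-11.9, 20.3, -25.0]]
[ 0.74389104  8.67767624 31.94394899] [-0.405298   -0.49101031 -0.02884176] [-0.3 -0.2  0.6 -0.5 -0.9  0.3  0.6  0.7  1.7 -0.1 -1.5 -0.3]
```

```bash
python3 -m jog '[[[-0.14,-0.14,0.3,0,0,0],[-0.14,-0.14,0.6,0,0,0],[-0.14,-0.14,0.8,0,0,0],[-0.14,-0.14,0.9,0,0,0],[-0.14,-0.14,1.0,0,0,0],[-0.14,-0.14,1.1,0,0,0],[-0.14,-0.14,1.2,0,0,0],[-0.14,-0.14,1.2,0,0,0]]]'
python3 - <<'E'
from h import *
s=robot.observe(); print(s['force'],s['moment']); rows([.5507,-.2023,.164],39)
E
```

```text
time: 8.08
position: [0.5501, -0.202, 0.1809]
ee_rot: [0.001, 0.942, 0.335, 0.001]
force: [-4.3, 1.8, -3.1]
width: 0.293
[-4.31897251  1.81647902 -3.05581271] [ 0.34749164  0.59034913 -0.08140635]
yaw now 39.1 pos [ 0.5501 -0.202   0.1809] rows [0.02 0.06 1.69] [ 0.11 -0.08  0.12]
```

```bash
python3 -m jog '[[[-0.02,-0.06,0.2,0,0,0],[-0.02,-0.06,0.4,0,0,0],[-0.02,-0.06,0.6,0,0,0],[-0.02,-0.06,0.8,0,0,0],[-0.02,-0.06,1.0,0,0,0],[-0.02,-0.06,1.1,0,0,0],[-0.02,-0.06,1.2,0,0,0],[-0.02,-0.06,1.2,0,0,0]]]'
python3 - <<'E'
from h import *
s=robot.observe(); print(s['force'],s['moment']); rows([.5507,-.2023,.164],39)
E
```

```text
time: 8.75
position: [0.5497, -0.2017, 0.1688]
ee_rot: [0.001, 0.942, 0.335, 0.001]
force: [-0.4, -0.6, -2.7]
width: 0.292
[-0.41848443 -0.63587505 -2.68563125] [-0.07626467  0.05080804 -0.032373  ]
yaw now 39.1 pos [ 0.5497 -0.2017  0.1688] rows [0.04 0.1  0.48] [ 0.12 -0.08  0.12]
```

```bash
python3 -m jog '[[[0,0,0.15,0,0,0],[0,0,0.3,0,0,0],[0,0,0.4,0,0,0],[0,0,0.5,0,0,0],[0,0,0.6,0,0,0],[0,0,0.7,0,0,0],[0,0,0.7,0,0,0]]]'
python3 - <<'E'
from h import *
s=robot.observe(); print(s['force'],s['moment'])
E
```

```text
time: 9.33
position: [0.55, -0.202, 0.1642]
ee_rot: [0.002, 0.942, 0.335, 0.002]
force: [-5.5, 1.2, 9.9]
width: 0.295
[-5.48332684  1.15482666  9.93387391] [ 0.37981011  0.99217033 -0.04967626]
```

```bash
python3 -m jog '[[[0,0,-0.3,0,0,0],[0,0,-0.3,0,0,0],[0,0,-0.3,0,0,0],[0,0,-0.3,0,0,0],[0,0,-0.3,0,0,0]]]' 0.65
python3 -m jog '[[[0,0,-1,0,0,0],[0,0,-2,0,0,0],[0,0,-3.4,0,0,0],[0,0,-4.5,0,0,0],[0,0,-4.5,0,0,0]]]'
python3 - <<'E'
from h import *
s=robot.observe(); print(s['force'],s['moment'])
save('wrist','w4.png'); im=cv2.imread('pics/w4.png'); cv2.imwrite('pics/w4c.png',cv2.convertScaleAbs(im,alpha=1.4))
rows([.55-.0657*.629+.0010,-.202+.0657*.777,.199],39)
E
```

```text
time: 9.75
position: [0.55, -0.202, 0.1669]
ee_rot: [0.002, 0.942, 0.335, 0.002]
force: [-0.7, 0.3, -0.8]
width: 0.653
time: 10.17
position: [0.5514, -0.2028, 0.2156]
ee_rot: [0.004, 0.942, 0.335, 0.003]
force: [0.9, -1.0, 0.8]
width: 0.649
[ 0.91875767 -0.95182673  0.84433293] [-0.01847056  0.00532458  0.01397656]
yaw now 39.1 pos [ 0.5509 -0.2024  0.2141] rows [ 0.05 -6.61  1.46] [ 0.45 -0.19  0.13]
```

View pics/w4c.png

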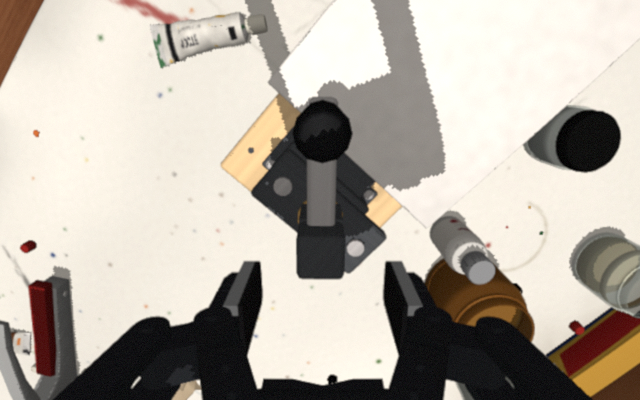

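```bash
python3 - <<'E'
from h import *
h=px2w('wrist',[[323,131]],.237)[0];print(h); hb=px2w('wrist',[[321,253]],.194)[0];print(hb,np.linalg.norm((h-hb)[:2]))
rows([h[0],h[1],.199],39)
E
python3 -m jog '[[[0,-2,0,0,0,0],[0,-4,0,0,0,0],[0,-5.5,0.3,0,0,0],[0.05,-6.6,0.9,0,0,0],[0.05,-6.6,1.5,0,0,0],[0.05,-6.6,1.5,0,0,0]]]'
python3 -m jog '[[[0,0,0,0,0,0],[0,0,0,0,0,0],[0,0,0,0,0,0],[0,0,0,0,0,0],[0,0,0,0,0,0]]]' 0 40
python3 - <<'E'
from h import *
s=robot.observe();print(s['force'],s['moment']); rows(s['position'])
E
```

```text
[ 0.5089121  -0.14906922  0.237     ]
[ 0.55072838 -0.20167151  0.194     ] 0.06719823189219891
yaw now 39.1 pos [ 0.5509 -0.2024  0.2141] rows [ 0.11 -6.8   1.46] [ 0.45 -0.19  0.13]
time: 10.72
position: [0.5089, -0.1504, 0.1972]
ee_rot: [0.002, 0.942, 0.335, 0.002]
force: [-0.2, -0.5, 0.1]
width: 0.647
time: 11.13
position: [0.5093, -0.151, 0.1972]
ee_rot: [0.003, 0.942, 0.335, 0.002]
force: [-0.0, 0.0, -0.5]
width: 0.244
[-0.01557012  0.01460685 -0.45346178] [-0.05882784 -0.05125342 -0.00801273]
yaw now 39.1 pos [ 0.5093 -0.151   0.1972] rows [0. 0. 0.] [ 0.37 -0.14 -0.  ]
```

```bash
python3 -m jog '[[[1.10,0.09,0,0,0,0],[2.16,0.34,0,0,0,0],[3.18,0.76,0,0,0,0],[4.11,1.34,0,0,0,0],[4.95,2.05,0,0,0,0],[5.66,2.89,0,0,0,0],[6.24,3.82,0,0,0,0],[6.66,4.84,0,0,0,0],[6.91,5.90,0,0,0,0],[7.0,7.0,0,0,0,0]]]'
cat >> h.py <<'E'
def th(c):
    p=robot.observe(); d=p['position'][:2]-c; return np.linalg.norm(d),np.degrees(np.arctan2(d[1],d[0])),p['force'],p['moment']
E
python3 - <<'E'
from h import *
for c in([.554,-.2045],[.5533,-.2054]): print(th(np.array(c)))
rows([.5533,-.2054,.1972],39)
E
```

```text
time: 11.97
position: [0.6072, -0.1614, 0.1967]
ee_rot: [0.002, 0.942, 0.335, -0.0]
force: [-6.4, -4.2, -1.5]
width: 0.239
(np.float64(0.06845461938921388), np.float64(39.032684519572435), array([-6.38372061, -4.17894058, -1.46061243]), array([-0.87302854,  1.56556045, -0.02392077]))
(np.float64(0.06956563687054787), np.float64(39.24540481226656), array([-6.38372061, -4.17894058, -1.46061243]), array([-0.87302854,  1.56556045, -0.02392077]))
yaw now 39.2 pos [ 0.6072 -0.1614  0.1967] rows [-6.96  0.01 -0.04] [0.21 0.12 0.19]
```

```bash
python3 -m jog '[[[-0.25,1.45,0,0,0,0],[-0.7,2.83,0,0,0,0],[-1.43,4.09,0,0,0,0],[-2.4,5.16,0,0,0,0],[-3.57,6.02,0,0,0,0],[-4.9,6.61,0,0,0,0],[-6.32,6.91,0,0,0,0],[-7.78,6.91,0,0,0,0],[-9.2,6.61,0,0,0,0],[-10.53,6.02,0,0,0,0]]]'
python3 - <<'E'
from h import *
for c in([.554,-.2045],[.5533,-.2054]): print(th(np.array(c)))
for q in ('toe_top','rail_top','panel'):print(q,[(np.round(r['xy']).tolist(),round(r['conf'],2)) for r in robot.search_frame('scene',q)[:3]] if 0 else '')
rows([.5533,-.2054,.1972],39)
E
```

```text
time: 12.8
position: [0.5625, -0.2756, 0.1971]
ee_rot: [0.002, 0.942, 0.335, 0.0]
force: [0.9, 3.2, -1.9]
width: 0.244
(np.float64(0.07159876698639399), np.float64(-83.21145747233514), array([ 0.90552632,  3.22183177, -1.91166394]), array([ 0.8296703 , -0.31879981,  0.03507009]))
(np.float64(0.07079235763574868), np.float64(-82.56276815068891), array([ 0.90552632,  3.22183177, -1.91166394]), array([ 0.8296703 , -0.31879981,  0.03507009]))
toe_top 
rail_top 
panel 
yaw now 39.1 pos [ 0.5625 -0.2756  0.1971] rows [ 3.72 -6.02 -0.04] [0.24 0.07 0.13]
```

```bash
cat >> h.py <<'E'
def arc(step,n=10,c=(.5535,-.206),r=.07):
    s=robot.observe(); q=s['ee_rot']; T=R.from_quat([q[1],q[2],q[3],q[0]]); c=np.array(c); a,_=0,0
    d=s['position'][:2]-c; a=np.degrees(np.arctan2(d[1],d[0])); print('r %.4f ang %.1f'%(np.linalg.norm(d),a),'F',np.round(s['force'],1))
    for i in range(1,n+1):
        b=np.radians(a-step*i); p=np.r_[c+r*np.array([np.cos(b),np.sin(b)]),s['position'][2]]
        print(np.round(T.inv().apply(p-s['position'])*100,2)[:2].tolist())
E
python3 -c "
from h import *
arc(14.5)"
```

```text
r 0.0702 ang -82.7 F [ 0.9  3.2 -1.9]
[-1.36, -1.13]
[-2.41, -2.55]
[-3.07, -4.19]
[-3.3, -5.94]
[-3.09, -7.69]
[-2.44, -9.34]
[-1.4, -10.76]
[-0.03, -11.89]
[1.57, -12.63]
[3.31, -12.95]
```

```bash
python3 -m jog '[[[-1.36,-1.13,0,0,0,0],[-2.41,-2.55,0,0,0,0],[-3.07,-4.19,0,0,0,0],[-3.3,-5.94,0,0,0,0],[-3.09,-7.69,0,0,0,0],[-2.44,-9.34,0,0,0,0],[-1.4,-10.76,0,0,0,0],[-0.03,-11.89,0,0,0,0],[1.57,-12.63,0,0,0,0],[3.31,-12.95,0,0,0,0]]]'
python3 -c "
from h import *
arc(14.5)"
```

```text
time: 13.63
position: [0.5045, -0.1544, 0.1972]
ee_rot: [0.003, 0.942, 0.334, -0.0]
force: [-0.4, -1.9, -0.7]
width: 0.245
r 0.0712 ang 133.5 F [-0.4 -1.9 -0.7]
[1.77, 0.2]
[3.46, 0.73]
[4.96, 1.66]
[6.18, 2.94]
[7.04, 4.48]
[7.49, 6.19]
[7.49, 7.96]
[7.05, 9.67]
[6.2, 11.22]
[4.99, 12.5]
```

```bash
python3 -m jog '[[[1.77,0.2,0,0,0,0],[3.46,0.73,0,0,0,0],[4.96,1.66,0,0,0,0],[6.18,2.94,0,0,0,0],[7.04,4.48,0,0,0,0],[7.49,6.19,0,0,0,0],[7.49,7.96,0,0,0,0],[7.05,9.67,0,0,0,0],[6.2,11.22,0,0,0,0],[6.2,11.22,0,0,0,0]]]'
python3 -m jog '[[[0,0,0,0,0,0],[0,0,0,0,0,0],[0,0,0,0,0,0],[0,0,0,0,0,0]]]' 0.5
python3 -c "
from h import *
arc(1,1); s=robot.observe();print(s['joint_positions'])"
```

```text
time: 14.47
position: [0.6225, -0.2063, 0.197]
ee_rot: [0.003, 0.943, 0.333, -0.001]
force: [-1.4, 1.5, -0.1]
width: 0.243
time: 14.8
position: [0.6225, -0.2058, 0.1977]
ee_rot: [0.004, 0.943, 0.333, -0.001]
force: [0.1, -0.1, 0.1]
width: 0.499
r 0.0690 ang 0.1 F [ 0.1 -0.1  0.1]
[-0.0, 0.16]
[-0.48579364  0.46716913  1.3119352  -0.00627008  1.35770636 -1.16427718]
```

```bash
python3 -m jog '[[[0,0,-3,0,0,0],[0,0,-6,0,0,0],[0,0,-8,0,0,0],[0,0,-8,0,0,-7]]]' 0.5; python3 -c "
from h import *
rows([.585,-.033,.27],90)"
```

```text
time: 15.13
position: [0.6245, -0.2054, 0.2843]
ee_rot: [0.008, 0.921, 0.391, 0.003]
force: [0.6, -0.4, 0.7]
width: 0.5
yaw now 46.0 pos [ 0.6245 -0.2054  0.2843] rows [  9.65 -14.85   1.17] [  0.86   0.44 -44.02]
```

```bash
python3 -m jog '[[[3,-4,0,0,0,-7],[6,-8,0,0,0,-14],[9.65,-12,0,0,0,-21],[9.65,-14.85,1,0,0,-28],[9.65,-14.85,1,0,0,-35],[9.65,-14.85,1,0.5,0.5,-42],[9.65,-14.85,1,0.9,0.4,-44],[9.65,-14.85,1,0.9,0.4,-44],[9.65,-14.85,1,0.9,0.4,-44]]]'
python3 - <<'E'
from h import *
import pickle
s=robot.observe(); c=cal('wrist'); im=save('wrist','B.png'); pickle.dump(c,open('B.pkl','wb')); print(s['position'],s['ee_rot'])
# pose A: in tool frame
q=s['ee_rot'];T=R.from_quat([q[1],q[2],q[3],q[0]]); a=np.radians(30)
G=np.c_[[0,1,0],[np.cos(a),0,np.sin(a)],[np.sin(a),0,-np.cos(a)]]
print(np.linalg.det(G),T.inv().apply(np.array([.50,-.033,.276])-s['position'])*100,np.degrees((T.inv()*R.from_matrix(G)).as_rotvec()))
E
```

```text
time: 15.88
position: [0.585, -0.0324, 0.2721]
ee_rot: [0.0, 0.707, 0.707, -0.0]
force: [1.8, 0.8, 0.6]
width: 0.502
[ 0.58496254 -0.03240238  0.27207575] [ 2.41536293e-04  7.07499631e-01  7.06713653e-01 -1.63618277e-04]
1.0 [-0.06943086 -8.49613888 -0.39332435] [-29.99368248   0.04874845  -0.05362996]
```

```bash
python3 -m jog '[[[0,-2,-0.4,-7,0,0],[0,-4,-0.4,-14,0,0],[0,-6,-0.4,-21,0,0],[0,-8.5,-0.4,-28,0,0],[0,-8.5,-0.4,-30,0,0],[0,-8.5,-0.4,-30,0,0],[0,-8.5,-0.4,-30,0,0]]]'
python3 - <<'E'
from h import *
import pickle
c=cal('wrist'); save('wrist','A.png'); pickle.dump(c,open('A.pkl','wb')); print(robot.observe()['position'])
a=cv2.imread('pics/A.png')[0:300];b=cv2.imread('pics/B.png')[0:300]
cv2.imwrite('pics/AB.png',np.vstack([a,b]))
E
```

```text
time: 16.52
position: [0.4999, -0.0332, 0.2772]
ee_rot: [0.184, 0.684, 0.682, 0.183]
force: [0.4, 0.2, 0.3]
width: 0.501
[ 0.50133148 -0.03361484  0.27798987]
```

View pics/AB.png

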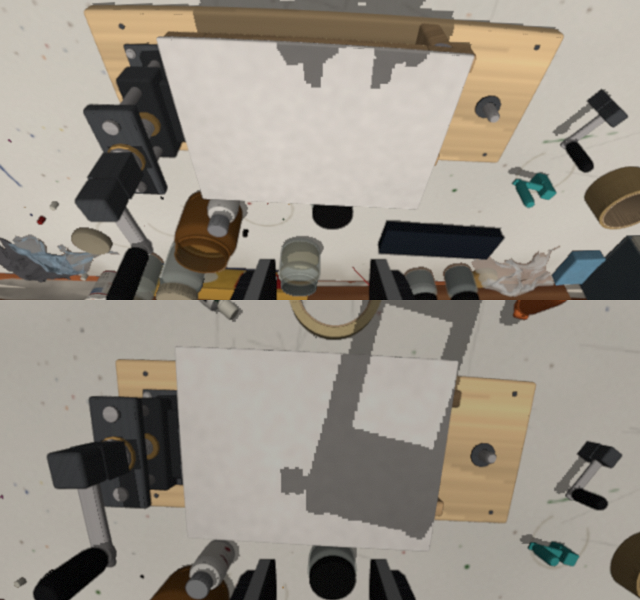

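```bash
cat > slope.py <<'E'
from h import *
import pickle
from scipy.optimize import least_squares
def edge(g,p,q,w=5):
    p,q=np.array(p,float),np.array(q,float); d=(q-p)/np.linalg.norm(q-p); n=np.array([-d[1],d[0]]); pts=[]
    o=np.arange(-w,w+.01,.25)
    for s in np.linspace(.08,.92,60):
        c=p+s*(q-p); P=(c+o[:,None]*n).astype(np.float32)
        v=cv2.remap(g,P[:,0].reshape(1,-1),P[:,1].reshape(1,-1),cv2.INTER_CUBIC)[0]; gr=np.abs(np.gradient(v))
        k=gr.argmax()
        if gr[k]>.8 and 2<k<len(o)-3: pts.append(c+n*(gr[k-2:k+3]*o[k-2:k+3]).sum()/gr[k-2:k+3].sum())
    pts=np.array(pts,np.float32); keep=np.ones(len(pts),bool)
    for _ in range(4):
        l=cv2.fitLine(pts[keep],cv2.DIST_HUBER,0,.01,.01).ravel(); nn=np.array([-l[1],l[0]]); r=(pts-l[2:])@nn
        keep=np.abs(r)<max(.4,1.5*np.median(np.abs(r[keep])))
    return l,keep.sum(),r[keep].std()
def inter(a,b):
    return np.array(a[2:])+a[:2]*np.linalg.solve(np.c_[a[:2],-b[:2]],b[2:]-a[2:])[0]
def refine(f,C,w=5):
    g=cv2.GaussianBlur(cv2.imread('pics/'+f,0),(0,0),.8).astype(np.float32)
    L=[edge(g,C[i],C[(i+1)%4],w) for i in range(4)]
    print(f,[(int(k),round(float(s),2)) for _,k,s in L]); 
    return np.array([inter(L[i-1][0],L[i][0]) for i in range(4)])
def solve(views):
    """views: (calib, panel 4px [near-y-, near-y+, far y+, far y-], base list of (local xy, px))"""
    Q=np.array([[-.09,-.123],[-.09,.123],[.09,.123],[.09,-.123]])
    rot=lambda a:np.array([[np.cos(a),-np.sin(a)],[np.sin(a),np.cos(a)]])
    def res(p):
        sx,sy,sa,px,py,pa,m=p[:7]; out=[]
        for i,(c,P,B) in enumerate(views):
            e=p[7+6*i:13+6*i]; cc=(c[0],c[1],cv2.Rodrigues(cv2.Rodrigues(e[:3])[0]@cv2.Rodrigues(c[2])[0])[0],c[3]+e[3:])
            th=np.arctan(m); S=Q*[1,1]
            l=(rot(pa)@Q.T).T; l[:,1]*=np.cos(th); l+=[px,py]   # stand frame
            z=.08+m*(l[:,1]-.105)+.02*np.cos(th); l[:,1]-=.02*np.sin(th)
            W=np.c_[(rot(sa)@l.T).T+[sx,sy],z]; out.append((w2px('',W,cc)-P).ravel()/.5)
            W=np.c_[(rot(sa)@np.array([b[0] for b in B]).T).T+[sx,sy],[b[2] for b in B]]
            out.append((w2px('',W,cc)-np.array([b[1] for b in B])).ravel()/1.)
            out.append(e[:3]/.004); out.append(e[3:]/.002)
        return np.concatenate(out)
    r=least_squares(res,np.r_[.5605,-.0334,-.05,0,0,0,0.03,np.zeros(6*len(views))])
    J=np.linalg.inv(r.jac.T@r.jac); 
    print('stand',np.round(r.x[:3],4),'panel',np.round(r.x[3:6],4),'slope deg %.2f'%np.degrees(np.arctan(r.x[6])),'-> toe low by mm %.2f +- %.2f'%(r.x[6]*210,J[6,6]**.5*210),'cost',round(r.cost,1)); return r
E
python3 - <<'E'
from slope import *
A=pickle.load(open('A.pkl','rb'));B=pickle.load(open('B.pkl','rb'))
PA=refine('A.png',[[160,37],[472,55],[418,209],[203,195]],3.5); PB=refine('B.png',[[176,47],[458,61],[430,250],[188,240]],4); print(PA.round(1).tolist(),PB.round(1).tolist())
bA=[([-.085,-.235],[85,7],.018),([-.085,.235],[563,33],.018),([.085,.235],[499,162],.018)]
bB=[([-.085,-.235],[117,60],.018),([-.085,.235],[535,82],.018),([.085,.235],[507,222],.018)]
solve([(A,PA,bA),(B,PB,bB)]); solve([(A,PA,bA)]); solve([(B,PB,bB)])
E
```

```text
A.png [(24, 0.21), (42, 0.21), (22, 0.19), (10, 0.11)]
B.png [(30, 0.21), (36, 0.21), (24, 0.23), (26, 0.18)]
[[151.89999389648438, 35.5], [475.6000061035156, 52.400001525878906], [416.70001220703125, 208.0], [204.1999969482422, 198.1999969482422]] [[173.89999389648438, 46.20000076293945], [458.70001220703125, 60.20000076293945], [429.5, 250.10000610351562], [185.8000030517578, 237.3000030517578]]
stand [ 0.5625 -0.03   -0.0497] panel [-0.0024 -0.0115 -0.0017] slope deg 0.25 -> toe low by mm 0.93 +- 0.85 cost 48.9
stand [ 0.562  -0.03   -0.0517] panel [-0.0026 -0.0117  0.0017] slope deg 0.39 -> toe low by mm 1.43 +- 1.20 cost 37.4
stand [ 0.563  -0.0298 -0.0478] panel [-0.0021 -0.0116 -0.0041] slope deg 0.23 -> toe low by mm 0.83 +- 1.35 cost 10.3
```

Run:
```python
import slope
from slope import *
def und(f,c): cv2.imwrite('pics/u'+f,cv2.undistort(cv2.imread('pics/'+f),c[0],c[1])); return (c[0],np.zeros(5),c[2],c[3])
up=lambda c,p: cv2.undistortPoints(np.array(p,float).reshape(-1,1,2),c[0],c[1],P=c[0]).reshape(-1,2)
A=pickle.load(open('A.pkl','rb'));B=pickle.load(open('B.pkl','rb')); print(A[1])
A0,B0=und('A.png',A),und('B.png',B)
PA=up(A,[[160,37],[472,55],[418,209],[203,195]]); PB=up(B,[[176,47],[458,61],[430,250],[188,240]])
for w in (4,3,2.5): PA=refine('uA.png',PA,w); PB=refine('uB.png',PB,w)
print(PA.round(1).tolist(),PB.round(1).tolist())
f=lambda c,b:[(x,y,.018) for x,y in zip([[-.085,-.235],[-.085,.235],[.085,.235]],up(c,b))]
bA=f(A,[[85,7],[563,33],[499,162]]);bB=f(B,[[117,60],[535,82],[507,222]])
r=solve([(A0,PA,bA),(B0,PB,bB)]); solve([(A0,PA,bA)]); solve([(B0,PB,bB)])
print(np.round(r.fun,1))
vis=cv2.imread('pics/uA.png'); v2=cv2.imread('pics/uB.png')
for v,P,b in((vis,PA,bA),(v2,PB,bB)):
    cv2.polylines(v,[np.round(P*16).astype(int)],True,(0,0,255),1,cv2.LINE_AA,4)
    for x in b: cv2.circle(v,tuple(int(round(t)) for t in x[1]),2,(255,0,0),-1)
cv2.imwrite('pics/chk.png',np.vstack([vis[:300],v2[:300]]))
```

```text
[-0.06015782  0.          0.          0.          0.        ]
uA.png [(27, 0.2), (45, 0.22), (23, 0.19), (16, 0.22)]
uB.png [(44, 0.2), (32, 0.19), (20, 0.24), (31, 0.19)]
uA.png [(25, 0.2), (43, 0.22), (26, 0.18), (33, 0.23)]
uB.png [(40, 0.2), (32, 0.19), (22, 0.22), (32, 0.19)]
uA.png [(28, 0.25), (43, 0.19), (23, 0.15), (32, 0.18)]
uB.png [(36, 0.18), (32, 0.19), (22, 0.21), (31, 0.19)]
[[149.60000610351562, 31.799999237060547], [478.5, 49.79999923706055], [417.0, 208.0], [202.1999969482422, 198.1999969482422]] [[170.89999389648438, 43.29999923706055], [460.3999938964844, 58.5], [430.20001220703125, 250.1999969482422], [185.10000610351562, 237.60000610351562]]
stand [ 0.5628 -0.0296 -0.0505] panel [-0.0014 -0.0118 -0.0022] slope deg 0.30 -> toe low by mm 1.10 +- 0.83 cost 26.6
stand [ 0.5625 -0.0296 -0.0528] panel [-0.0015 -0.0118 -0.0019] slope deg 0.21 -> toe low by mm 0.76 +- 1.19 cost 15.5
stand [ 0.5631 -0.0295 -0.0479] panel [-0.0014 -0.012  -0.0033] slope deg 0.45 -> toe low by mm 1.63 +- 1.31 cost 10.4
[ 1.1  0.1 -1.   0.6  1.2 -2.  -1.4  0.  -2.   1.4  3.2  0.4 -1.4  0.4
  0.1  0.3  0.8  0.4 -1.2  0.9 -0.1 -1.5 -0.1 -0.2 -1.9  0.2  2.3  1.6
 -1.   0.   1.5 -0.2 -0.7  1.   0.5  0.4 -0.2 -0.4 -0.3  1.4]
```

View pics/chk.png

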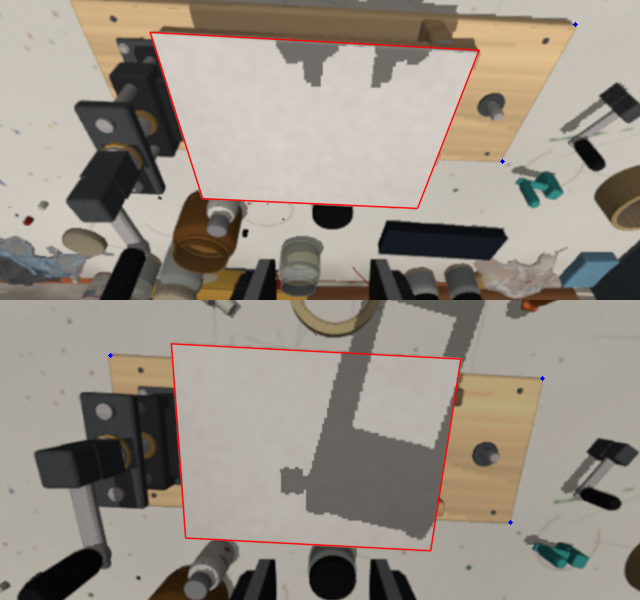

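```bash
python3 -m jog '[[[0,0.5,0.5,7,0,0],[0,1,1,14,0,0],[0,2,1.8,21,0,0],[0,2.6,2.4,28,0,0],[0,2.6,2.4,30,0,0],[0,2.6,2.4,30,0,0]]]' && python3 -m jog '[[[0,0,0,0,0,7],[0,0,0,0,0,14],[0,0,0,0,0,21],[0,0,0,0,0,28],[0,0,0,0,0,35],[0,0,0,0,0,42],[0,0,0,0,0,49],[0,0,0,0,0,56],[0,0,0,0,0,63],[0,0,0,0,0,70]]]' && python3 -m jog '[[[0,0,0,0,0,7],[0,0,0,0,0,14],[0,0,0,0,0,21],[0,0,0,0,0,28],[0,0,0,0,0,35],[0,0,0,0,0,42],[0,0,0,0,0,49],[0,0,0,0,0,56],[0,0,0,0,0,63],[0,0,0,0,0,70]]]' && python3 -m jog '[[[0,0,0,0,0,7],[0,0,0,0,0,14],[0,0,0,0,0,21],[0,0,0,0,0,28],[0,0,0,0,0,35],[0,0,0,0,0,40],[0,0,0,0,0,40],[0,0,0,0,0,40]]]'
python3 - <<'E'
from h import *
import pickle
c=cal('wrist'); save('wrist','Bm.png'); pickle.dump(c,open('Bm.pkl','wb'))
Z=np.zeros(5); s=robot.observe(); q=s['ee_rot'];T=R.from_quat([q[1],q[2],q[3],q[0]]); a=np.radians(25)
G=np.c_[[0,-1,0],[-np.cos(a),0,np.sin(a)],[-np.sin(a),0,-np.cos(a)]]
print(s['position'],s['joint_positions'],T.inv().apply(np.array([.61,-.033,.276])-s['position'])*100,np.degrees((T.inv()*R.from_matrix(G)).as_rotvec()))
E
```

```text
time: 17.07
position: [0.5406, -0.0343, 0.2686]
ee_rot: [0.001, 0.708, 0.706, -0.001]
force: [-0.2, 0.9, -0.5]
width: 0.499
time: 17.9
position: [0.5417, -0.0345, 0.2694]
ee_rot: [0.002, 0.986, 0.169, 0.001]
force: [0.8, 0.4, 0.2]
width: 0.5
time: 18.73
position: [0.5428, -0.0347, 0.2701]
ee_rot: [0.001, 0.903, -0.43, 0.003]
force: [0.2, -0.6, -0.6]
width: 0.496
time: 19.4
position: [0.5435, -0.0348, 0.2706]
ee_rot: [0.001, -0.703, 0.712, -0.004]
force: [0.4, -0.1, -0.3]
width: 0.5
[ 0.54328376 -0.03477788  0.27052257] [-0.26710614  0.22064709  1.48867576 -0.00270988  1.42456062  1.31665154] [-0.25929541 -6.67242803 -0.5036553 ] [-25.38680919  -0.10096589  -0.76654464]
```

Now the mirrored oblique view, and a joint fit over all four views that shares one camera-mount error.

```bash
python3 -m jog '[[[0,-2,-0.5,-7,0,0],[0,-4,-0.5,-14,0,0],[0,-6,-0.5,-21,0,0],[0,-6.7,-0.5,-25,0,0],[0,-6.7,-0.5,-25,0,0],[0,-6.7,-0.5,-25,0,0]]]'
cat > slope2.py <<'E'
from slope import *
Q=np.array([[-.09,-.123],[-.09,.123],[.09,.123],[.09,-.123]]); BQ=np.array([[-.085,-.235],[-.085,.235],[.085,.235],[.085,-.235]])
rot=lambda a:np.array([[np.cos(a),-np.sin(a)],[np.sin(a),np.cos(a)]])
def cam(c,e): return (c[0],np.zeros(5),cv2.Rodrigues(cv2.Rodrigues(np.array(e[:3]))[0]@cv2.Rodrigues(c[2])[0])[0],c[3]+e[3:6])
def panW(p,l0,top=.02):
    sx,sy,sa,px,py,pa,m=p[:7]; th=np.arctan(m); l=(rot(pa)@np.atleast_2d(l0).T).T; l[:,1]*=np.cos(th); l+=[px,py]
    z=.08+m*(l[:,1]-.105)+top*np.cos(th); l[:,1]-=top*np.sin(th)
    return np.c_[(rot(sa)@l.T).T+[sx,sy],z]
def baseW(p,l0): return np.c_[(rot(p[2])@np.atleast_2d(l0).T).T+p[:2],np.full(len(np.atleast_2d(l0)),.018)]
def obs(g,a,b,w,lo=.03,hi=.97,n=50):
    o=np.arange(-w,w+.01,.25); pts=[]; d=(b-a)/np.linalg.norm(b-a); nn=np.array([-d[1],d[0]])
    for s in np.linspace(lo,hi,n):
        c=a+s*(b-a)
        if not(6<c[0]<633 and 6<c[1]<392): continue
        P=(c+o[:,None]*nn).astype(np.float32); v=cv2.remap(g,P[:,0][None],P[:,1][None],cv2.INTER_CUBIC)[0]; gr=np.abs(np.gradient(v)); k=gr.argmax()
        if gr[k]>.6 and 2<k<len(o)-3: pts.append((s,c,nn,(gr[k-2:k+3]*o[k-2:k+3]).sum()/gr[k-2:k+3].sum()))
    return pts
def fit(names,p0=None,vis=True):
    V=[]
    for n in names:
        c=pickle.load(open(n+'.pkl','rb')); u=cv2.undistort(cv2.imread('pics/%s.png'%n),c[0],c[1]); V.append((c,cv2.GaussianBlur(cv2.cvtColor(u,cv2.COLOR_BGR2GRAY),(0,0),.7).astype(np.float32),u))
    p=np.r_[.5628,-.0296,-.0505,-.0014,-.0118,-.0022,.005,np.zeros(6)] if p0 is None else p0
    for w in(5,4,3,3,2.5,2.5):
        D=[]
        for i,(c,g,_) in enumerate(V):
            C=cam(c,p[7:13])
            for f,q,rng in((panW,Q,[(0,1,.03,.97),(1,2,.03,.97),(2,3,.03,.97),(3,0,.03,.97)]),(baseW,BQ,[(0,1,0.01,.18),(0,1,.82,.99),(1,2,.03,.97),(2,3,.02,.15)])):
                for a,b,lo,hi in rng:
                    ep=w2px('',f(p,q[[a,b]]),C)
                    for s,cpt,nn,off in obs(g,ep[0],ep[1],w,lo,hi,60 if hi-lo>.5 else 20): D.append((i,f,q[a]+s*(q[b]-q[a]),cpt,nn,off))
        def res(x):
            r=np.empty(len(D)); 
            for i in range(len(V)):
                for f in(panW,baseW):
                    k=[j for j,d in enumerate(D) if d[0]==i and d[1] is f]
                    if not k: continue
                    uv=w2px('',f(x,np.array([D[j][2] for j in k])),cam(V[i][0],x[7:13]))
                    for j,z in zip(k,uv): r[j]=(z-D[j][3])@D[j][4]-D[j][5]
            return np.r_[r/.3,x[7:10]/.006,x[10:13]/.002]
        R_=least_squares(res,p,loss='cauchy'); p=R_.x
    J=np.linalg.inv(R_.jac.T@R_.jac); r=np.abs(R_.fun[:-6])*.3
    print(names,len(D),'med res %.2f'%np.median(r),'toe low mm %.2f +-%.2f'%(p[6]*210,J[6,6]**.5*210),'stand',np.round(p[:3],4),'e',np.round(p[7:13],4))
    return p
E
python3 - <<'E'
from slope2 import *
c=cal('wrist'); save('wrist','Am.png'); pickle.dump(c,open('Am.pkl','wb')); print(robot.observe()['position'])
p=fit(['A','B','Bm','Am'])
for n in(['A','B'],['Bm','Am'],['A','Am'],['B','Bm']): fit(n,p.copy())
E
```

```text
time: 19.95
position: [0.6112, -0.0357, 0.2725]
ee_rot: [-0.152, -0.687, 0.695, 0.152]
force: [-0.4, -0.1, 0.1]
width: 0.501
[ 0.61057065 -0.03560991  0.27477336]
['A', 'B', 'Bm', 'Am'] 1305 med res 0.28 toe low mm 5.32 +-0.13 stand [ 0.5621 -0.0298 -0.0498] e [-0.0001 -0.0019  0.002   0.     -0.0003  0.0005]
['A', 'B'] 673 med res 0.27 toe low mm 6.64 +-0.28 stand [ 0.5608 -0.0294 -0.0503] e [ 0.002  -0.003   0.0016 -0.0001  0.0013 -0.0002]
['Bm', 'Am'] 648 med res 0.30 toe low mm 5.22 +-0.33 stand [ 0.5644 -0.0314 -0.0535] e [-0.0043 -0.0007 -0.0014  0.      0.0027 -0.0002]
['A', 'Am'] 650 med res 0.26 toe low mm 4.97 +-0.21 stand [ 0.5621 -0.0279 -0.0467] e [-0.     -0.0036  0.0047  0.     -0.0005  0.0005]
['B', 'Bm'] 670 med res 0.33 toe low mm 2.28 +-0.40 stand [ 0.5616 -0.0294 -0.0544] e [-0.0001 -0.0007 -0.0001  0.0001 -0.0003  0.0033]
```

```bash
python3 -m jog '[[[0,0,0,0,0,0],[0,0,0,0,0,0],[0,0,0,0,0,0],[0,0,0,0,0,0],[0,0,0,0,0,0]]]'
cat >> slope2.py <<'E'
def report(names,p):
    for n in names:
        c=pickle.load(open(n+'.pkl','rb')); u=cv2.undistort(cv2.imread('pics/%s.png'%n),c[0],c[1]); g=cv2.GaussianBlur(cv2.cvtColor(u,cv2.COLOR_BGR2GRAY),(0,0),.7).astype(np.float32); C=cam(c,p[7:13])
        for f,q,nm in((panW,Q,'pan'),(baseW,BQ,'base')):
            for a,b in((0,1),(1,2),(2,3),(3,0)):
                ep=w2px('',f(p,q[[a,b]]),C); o=obs(g,ep[0],ep[1],6,.03,.97,60)
                print(n,nm,a,b,ep.round().astype(int).tolist(),[ (round(float(np.median([x[3] for x in o if l<=x[0]<l+.2])),1) if any(l<=x[0]<l+.2 for x in o) else None) for l in(0,.2,.4,.6,.8)])
E
python3 - <<'E'
from slope2 import *
c=cal('wrist'); a=robot.observe()['position']; save('wrist','Am2.png'); pickle.dump(c,open('Am2.pkl','wb')); print(a,robot.observe()['position'])
p0=np.r_[.5628,-.0296,-.0505,-.0014,-.0118,-.0022,.005,np.zeros(6)]
p=fit(['Am2'],p0); report(['Am2'],p)
report(['A','B'],p0)
E
```

```text
time: 20.42
position: [0.6102, -0.0356, 0.2762]
ee_rot: [-0.151, -0.687, 0.695, 0.149]
force: [-0.4, -0.9, -0.2]
width: 0.5
[ 0.61018228 -0.03559868  0.27623497] [ 0.61026315 -0.03561042  0.27586079]
['Am2'] 324 med res 0.27 toe low mm 6.69 +-0.65 stand [ 0.5608 -0.0312 -0.058 ] e [-0.0005  0.0043  0.0035 -0.      0.0004 -0.0005]
Am2 pan 0 1 [[433, 218], [214, 216]] [-0.0, -0.5, -0.8, -1.0, 0.0]
Am2 pan 1 2 [[214, 216], [174, 44]] [0.3, 0.0, -0.3, 0.7, 4.9]
Am2 pan 2 3 [[174, 44], [493, 56]] [0.2, -0.0, -0.3, 0.3, -0.0]
Am2 pan 3 0 [[493, 56], [433, 218]] [0.5, -0.0, -0.3, 0.3, 0.5]
Am2 base 0 1 [[496, 179], [129, 164]] [0.3, None, 0.5, -2.0, -0.1]
Am2 base 1 2 [[129, 164], [68, 14]] [0.5, 0.0, -0.2, 0.2, -0.0]
Am2 base 2 3 [[68, 14], [565, 40]] [-4.8, -2.8, -5.3, -2.6, -3.2]
Am2 base 3 0 [[565, 40], [496, 179]] [2.5, 2.5, 2.8, -0.2, -1.0]
A pan 0 1 [[149, 35], [479, 52]] [-3.0, -2.5, -3.0, -1.8, -0.9]
A pan 1 2 [[479, 52], [418, 209]] [1.8, 1.3, 1.5, 1.7, 2.2]
A pan 2 3 [[418, 209], [201, 201]] [0.9, 1.0, 1.2, 2.6, 2.5]
A pan 3 0 [[201, 201], [149, 35]] [2.3, 2.1, 1.4, 1.5, 1.5]
A base 0 1 [[68, -1], [580, 26]] [None, -3.0, -2.6, -0.9, -0.5]
A base 1 2 [[580, 26], [502, 163]] [1.5, 1.5, 1.5, 1.5, 1.5]
A base 2 3 [[502, 163], [135, 149]] [0.3, None, None, None, 1.1]
A base 3 0 [[135, 149], [68, -1]] [4.5, 4.9, 0.5, 0.5, 0.5]
B pan 0 1 [[169, 41], [462, 58]] [1.8, 1.7, 1.3, 1.3, 1.0]
B pan 1 2 [[462, 58], [430, 252]] [1.8, 1.2, 1.2, 1.0, 2.5]
B pan 2 3 [[430, 252], [185, 240]] [1.5, 1.2, 1.6, 2.5, 1.5]
B pan 3 0 [[185, 240], [169, 41]] [2.4, 1.2, 1.0, 1.2, 2.3]
B base 0 1 [[106, 54], [546, 77]] [-1.4, None, 5.2, 4.5, -0.7]
B base 1 2 [[546, 77], [511, 224]] [1.5, 1.5, 1.7, 1.7, 1.7]
B base 2 3 [[511, 224], [127, 206]] [0.5, -4.5, 1.4, None, 0.9]
B base 3 0 [[127, 206], [106, 54]] [-3.5, 2.1, -0.6, -2.2, 0.0]
```

```bash
python3 -m jog '[[[0,2,1,7,0,0],[0,4,2,14,0,0],[0,5.8,3,21,0,0],[0,5.8,3.3,25,0,0],[0,5.8,3.3,25,0,0],[0,5.8,3.3,25,0,0],[0,5.8,3.3,25,0,0],[0,5.8,3.3,25,0,0],[0,5.8,3.3,25,0,0],[0,5.8,3.3,25,0,0]]]'
cat >> slope2.py <<'E'
def snap(n):
    c=cal('wrist'); a=robot.observe()['position']; save('wrist',n+'.png'); pickle.dump(c,open(n+'.pkl','wb')); print(n,a,(robot.observe()['position']-a)*1000)
E
python3 -c "
from slope2 import *
snap('Bm2')"
python3 -m jog '[[[0,0,0,0,0,-7],[0,0,0,0,0,-14],[0,0,0,0,0,-21],[0,0,0,0,0,-28],[0,0,0,0,0,-35],[0,0,0,0,0,-42],[0,0,0,0,0,-49],[0,0,0,0,0,-56],[0,0,0,0,0,-63],[0,0,0,0,0,-70]]]' && python3 -m jog '[[[0,0,0,0,0,-7],[0,0,0,0,0,-14],[0,0,0,0,0,-21],[0,0,0,0,0,-28],[0,0,0,0,0,-35],[0,0,0,0,0,-42],[0,0,0,0,0,-49],[0,0,0,0,0,-56],[0,0,0,0,0,-63],[0,0,0,0,0,-70]]]'
python3 -c "
from h import *
rows([.585,-.033,.272],90)"
```

```text
time: 21.3
position: [0.5449, -0.035, 0.2693]
ee_rot: [0.001, -0.703, 0.711, -0.004]
force: [0.1, -0.6, -0.8]
width: 0.502
Bm2 [ 0.54485135 -0.03503284  0.26931323] [-0.23402154  0.04277697  0.00932058]
time: 22.18
position: [0.5451, -0.035, 0.2689]
ee_rot: [0.001, 0.984, -0.176, 0.003]
force: [-0.4, -0.2, 0.2]
width: 0.5
time: 23.02
position: [0.5454, -0.0351, 0.2685]
ee_rot: [0.003, 0.906, 0.423, 0.002]
force: [0.3, -0.2, -0.0]
width: 0.501
yaw now 50.1 pos [ 0.5454 -0.0351  0.2685] rows [ 2.7   2.9  -0.33] [  0.35   0.09 -39.92]
```

```bash
python3 -m jog '[[[2.7,2.9,-0.3,0,0,-7],[2.7,2.9,-0.3,0,0,-14],[2.7,2.9,-0.3,0,0,-21],[2.7,2.9,-0.3,0,0,-28],[2.7,2.9,-0.3,0,0,-35],[2.7,2.9,-0.3,0.3,0,-40],[2.7,2.9,-0.3,0.3,0,-40],[2.7,2.9,-0.3,0.3,0,-40],[2.7,2.9,-0.3,0.3,0,-40],[2.7,2.9,-0.3,0.3,0,-40]]]'
python3 -m jog '[[[0,0,0,0,0,0],[0,0,0,0,0,0]]]'
python3 -c "
from slope2 import *
snap('B2')"
python3 -m jog '[[[0,-2,-0.4,-7,0,0],[0,-4,-0.4,-14,0,0],[0,-6,-0.4,-21,0,0],[0,-8.5,-0.4,-28,0,0],[0,-8.5,-0.4,-30,0,0],[0,-8.5,-0.4,-30,0,0],[0,-8.5,-0.4,-30,0,0],[0,-8.5,-0.4,-30,0,0],[0,-8.5,-0.4,-30,0,0],[0,-8.5,-0.4,-30,0,0]]]'
python3 -m jog '[[[0,0,0,0,0,0],[0,0,0,0,0,0]]]'
sed -i 's/,(baseW,BQ,\[(0,1,0.01.*\])):/):/; s/for f,q,rng in((panW,Q,\(\[.*\]\))):/for f,q,rng in((panW,Q,\1),):/' slope2.py; grep -n "for f,q,rng" slope2.py
sed -i "s/x\[10:13\]\/.002\]/x[10:13]\/.002,(x[:3]-[.562,-.0298,-.05])\/.001]/; s/R_.fun\[:-6\]/R_.fun[:-9]/" slope2.py
python3 - <<'E'
from slope2 import *
snap('A2')
p0=np.r_[.5628,-.0296,-.0505,-.0014,-.0118,-.0022,.005,np.zeros(6)]
for m in(0.,.02):
    p0[6]=m; p=fit(['A2','B2','Bm2','Am2'],p0)
for n in(['A2','B2'],['Bm2','Am2'],['A2','Am2'],['B2','Bm2']): fit(n,p.copy())
report(['A2','B2','Bm2','Am2'],p)
E
```

```text
time: 23.85
position: [0.5851, -0.0329, 0.2716]
ee_rot: [0.001, 0.707, 0.707, -0.001]
force: [0.1, 0.1, 0.3]
width: 0.503
time: 24.02
position: [0.5851, -0.0329, 0.2716]
ee_rot: [0.001, 0.708, 0.707, -0.001]
force: [0.3, -0.6, -0.3]
width: 0.502
B2 [ 0.58509185 -0.03292764  0.2715955 ] [-0.02647801  0.01476914 -0.00052384]
time: 24.9
position: [0.5018, -0.0333, 0.2764]
ee_rot: [0.184, 0.683, 0.683, 0.182]
force: [-0.5, 0.5, 0.2]
width: 0.502
time: 25.07
position: [0.5029, -0.0335, 0.2766]
ee_rot: [0.184, 0.683, 0.683, 0.182]
force: [0.6, -0.7, -0.2]
width: 0.503
27:            for f,q,rng in((panW,Q,[(0,1,.03,.97),(1,2,.03,.97),(2,3,.03,.97),(3,0,.03,.97)]),):
A2 [ 0.50287647 -0.03349919  0.27657403] [-0.34905043  0.10364352 -0.22108476]
['A2', 'B2', 'Bm2', 'Am2'] 910 med res 0.45 toe low mm 3.63 +-0.23 stand [ 0.562   0.1971 -0.05  ] e [ 0.     -0.0002 -0.0017  0.      0.0015 -0.0017]
['A2', 'B2', 'Bm2', 'Am2'] 907 med res 0.43 toe low mm 3.34 +-0.24 stand [ 0.562   0.2289 -0.05  ] e [ 0.0001  0.0006 -0.0028  0.      0.0015 -0.0017]
['A2', 'B2'] 465 med res 0.42 toe low mm 2.75 +-0.
[... 1890 characters left out ...]
, 69]] [None, None, None, None, None]
Bm2 base 2 3 [[-149, 69], [296, 86]] [None, 3.0, -2.0, 0.3, None]
Bm2 base 3 0 [[296, 86], [295, 233]] [None, 2.5, -0.4, None, None]
Am2 pan 0 1 [[433, 219], [215, 215]] [0.2, -0.5, -0.8, -1.5, -0.5]
Am2 pan 1 2 [[215, 215], [174, 45]] [0.0, -0.0, -0.5, 0.5, 4.9]
Am2 pan 2 3 [[174, 45], [493, 56]] [-0.0, -0.2, -0.3, 0.0, -0.0]
Am2 pan 3 0 [[493, 56], [433, 219]] [0.0, -0.3, -0.5, 0.1, 0.7]
Am2 base 0 1 [[296, 179], [-78, 169]] [-0.2, 3.8, 3.7, None, None]
Am2 base 1 2 [[-78, 169], [-216, 21]] [None, None, None, None, None]
Am2 base 2 3 [[-216, 21], [294, 40]] [None, None, 4.8, -0.8, 4.5]
Am2 base 3 0 [[294, 40], [296, 179]] [None, None, None, -4.9, -1.0]
```

```bash
python3 -m jog '[[[0,-3,0.7,-5,0,0],[0,-6,1.4,-10,0,0],[0,-9,2.1,-15,0,0],[0,-12.4,2.9,-20,0,0],[0,-12.4,2.9,-20,0,0],[0,-12.4,2.9,-20,0,0],[0,-12.4,2.9,-20,0,0],[0,-12.4,2.9,-20,0,0],[0,-12.4,2.9,-20,0,0],[0,-12.4,2.9,-20,0,0]]]'
python3 -m jog '[[[0,0,0,0,0,0],[0,0,0,0,0,0],[0,0,0,0,0,0]]]'
python3 - <<'E'
from slope2 import *
snap('L'); print(robot.observe()['joint_positions'])
c=cal('wrist'); o=-cv2.Rodrigues(c[2])[0].T@c[3]; print('cam',o,'axis',cv2.Rodrigues(c[2])[0][2])
p0=np.r_[.562,-.0298,-.05,-.0014,-.0118,-.0022,.012,np.zeros(6)]
report(['L'],p0)
E
```

```text
time: 25.95
position: [0.4015, -0.0052, 0.2001]
ee_rot: [0.298, 0.652, 0.636, 0.286]
force: [0.1, 0.4, 0.6]
width: 0.499
time: 26.2
position: [0.4014, -0.0044, 0.1995]
ee_rot: [0.296, 0.652, 0.637, 0.286]
force: [-0.3, -0.6, -0.5]
width: 0.501
L [ 0.40142629 -0.00441611  0.19948174] [ 0.01852549 -0.17119766  0.14722031]
[-0.93416806 -0.5388006   2.58098486  1.00279091  0.77666082 -3.11647323]
cam [2.42497995e-01 1.17863007e-04 2.34317195e-01] axis [ 0.91891783 -0.02419538 -0.39370624]
L pan 0 1 [[118, 156], [441, 165]] [-2.8, -2.0, -1.4, -0.8, -0.2]
L pan 1 2 [[441, 165], [392, 238]] [1.0, 1.0, 1.4, 0.0, 0.2]
L pan 2 3 [[392, 238], [193, 233]] [-4.0, -2.8, 0.5, -1.3, 1.3]
L pan 3 0 [[193, 233], [118, 156]] [1.3, 0.5, 1.5, 1.8, 1.8]
L base 0 1 [[26, 79], [565, 90]] [-1.5, 2.2, 2.3, 2.2, -0.8]
L base 1 2 [[565, 90], [480, 179]] [1.3, 1.2, 1.2, 1.2, 1.1]
L base 2 3 [[480, 179], [125, 174]] [0.8, None, None, None, 0.3]
L base 3 0 [[125, 174], [26, 79]] [-4.0, 0.5, 0.7, 1.0, 0.9]
```

```bash
python3 -m jog '[[[0,3,-0.7,5,0,0],[0,6,-1.4,10,0,0],[0,9,-2.1,15,0,0],[0,12,-2.9,20,0,0],[0,12,-2.9,20,0,0],[0,12,-2.9,20,0,0],[0,12,-2.9,20,0,0]]]'
cat > slope3.py <<'E'
from slope2 import *
def fit3(names,m0=.015,er=.004,et=.0015,skip=()):
    V=[]
    for n in names:
        c=pickle.load(open(n+'.pkl','rb')); u=cv2.undistort(cv2.imread('pics/%s.png'%n),c[0],c[1]); V.append((c,cv2.GaussianBlur(cv2.cvtColor(u,cv2.COLOR_BGR2GRAY),(0,0),.7).astype(np.float32)))
    N=len(V); p=np.r_[.562,-.0298,-.05,-.0014,-.0118,-.0022,m0,np.zeros(6*N)]
    for w in(5,4,4,3,3,2.5):
        D={}
        for i,(c,g) in enumerate(V):
            C=cam(c,p[7+6*i:13+6*i]); m=names[i][1:2]=='m'
            for f,q,rng in((panW,Q,[(0,1,.03,.97),(1,2,.05,.75),(2,3,.03,.97),(3,0,.05,.95)]),(baseW,BQ,[(1,2,.05,.95)]+([] if m else [(0,1,.01,.17),(0,1,.83,.99)]))):
                for a,b,lo,hi in rng:
                    if (f is panW and ('near' in skip and (a==(2 if m else 0)) or 'far' in skip and a==(0 if m else 2))): continue
                    ep=w2px('',f(p,q[[a,b]]),C)
                    for s,cp,nn,off in obs(g,ep[0],ep[1],w,lo,hi,int(60*(hi-lo))+5): D.setdefault((i,f),[]).append((q[a]+s*(q[b]-q[a]),cp,nn,off))
        D={k:[np.array(x) for x in zip(*v)] for k,v in D.items()}
        def res(x):
            o=[]
            for (i,f),(l,cp,nn,off) in D.items():
                r=(((w2px('',f(x,l),cam(V[i][0],x[7+6*i:13+6*i]))-cp)*nn).sum(1)-off)/.4; o.append(np.sign(r)*np.sqrt(np.log1p(r*r)))
            e=x[7:].reshape(N,6); return np.concatenate(o+[e[:,:3].ravel()/er,e[:,3:].ravel()/et,(x[:3]-[.562,-.0298,-.05])/[.003,.003,.01]])
        R_=least_squares(res,p); p=R_.x
    J=np.linalg.inv(R_.jac.T@R_.jac)
    print(names,skip,'low mm %.2f +-%.2f'%(p[6]*210,J[6,6]**.5*210),np.round(p[:6],4),'cost %.0f n %d'%(R_.cost,len(R_.fun))); return p
E
python3 - <<'E'
from slope3 import *
F=['A2','B2','Bm2','Am2','L']
for m in(.0,.015,.03): fit3(F,m)
fit3(F,skip=('far',)); fit3(['L','B2']); fit3(['L','A2','B2']); fit3(['Am2','Bm2'])
fit3(F,er=.002,et=.001)
E
```

```text
time: 26.83
position: [0.4661, -0.0068, 0.3178]
ee_rot: [0.185, 0.692, 0.676, 0.173]
force: [1.4, -1.7, 1.2]
width: 0.497
['A2', 'B2', 'Bm2', 'Am2', 'L'] () low mm 4.76 +-0.19 [ 5.614e-01 -3.060e-02 -5.540e-02 -1.000e-04 -1.120e-02  3.500e-03] cost 490 n 1437
['A2', 'B2', 'Bm2', 'Am2', 'L'] () low mm 4.79 +-0.19 [ 0.5613 -0.0306 -0.0553 -0.     -0.0112  0.0033] cost 495 n 1440
['A2', 'B2', 'Bm2', 'Am2', 'L'] () low mm 4.76 +-0.19 [ 5.614e-01 -3.060e-02 -5.540e-02 -1.000e-04 -1.120e-02  3.300e-03] cost 492 n 1439
['A2', 'B2', 'Bm2', 'Am2', 'L'] ('far',) low mm 4.99 +-0.20 [ 5.609e-01 -3.070e-02 -5.380e-02  1.000e-04 -1.120e-02  1.500e-03] cost 334 n 1175
['L', 'B2'] () low mm 4.80 +-0.20 [ 5.615e-01 -3.060e-02 -5.250e-02  3.000e-04 -1.090e-02  1.800e-03] cost 193 n 597
['L', 'A2', 'B2'] () low mm 4.75 +-0.20 [ 0.5616 -0.0306 -0.0543  0.     -0.0111  0.0038] cost 304 n 888
['Am2', 'Bm2'] () low mm 5.00 +-0.66 [ 5.62e-01 -3.04e-02 -5.34e-02 -1.20e-03 -1.13e-02 -2.00e-04] cost 186 n 556
['A2', 'B2', 'Bm2', 'Am2', 'L'] () low mm 4.84 +-0.16 [ 0.5612 -0.0308 -0.0551  0.     -0.0112  0.0027] cost 501 n 1439
```

```bash
python3 -c "
from h import *
rows([.6225,-.2058,.31],39)"
```

```text
yaw now 88.5 pos [ 0.4661 -0.0068  0.3178] rows [-19.48  13.6    8.76] [ 27.73 -12.14  48.55]
```

```bash
python3 -m jog '[[[-6,4,2,7,-3,12],[-12,8,5,14,-6,24],[-16,11,7,21,-9,36],[-19.5,13.6,8.8,27.7,-12.1,48.6],[-19.5,13.6,8.8,27.7,-12.1,48.6],[-19.5,13.6,8.8,27.7,-12.1,48.6],[-19.5,13.6,8.8,27.7,-12.1,48.6],[-19.5,13.6,8.8,27.7,-12.1,48.6],[-19.5,13.6,8.8,27.7,-12.1,48.6],[-19.5,13.6,8.8,27.7,-12.1,48.6]]]' 0.6; python3 -c "
from h import *
rows([.6228,-.2058,.198],39)
print([(np.round(px2w('wrist',[r['xy']],.215),3).tolist(),round(r['conf'],2)) for r in robot.search_frame('wrist','crank')[:3]] if robot.get_image('wrist') is not None else 0, w2px('wrist',[[.6228,-.2058,.239]]))"
```

```text
time: 27.67
position: [0.6234, -0.2062, 0.3075]
ee_rot: [-0.001, 0.942, 0.335, 0.0]
force: [0.2, 0.5, 0.2]
width: 0.598
yaw now 39.1 pos [ 0.6234 -0.2062  0.3075] rows [-0.03 -0.05 10.95] [-0.1  -0.06  0.14]
[([[0.581, -0.197, 0.215]], 0.66)] [[320.5908545  221.48188389]]
```

Now I'll lower over the handle, grip it and wind on.

```bash
python3 -m jog '[[[0,-0.05,3,0,0,0],[0,-0.05,6,0,0,0],[0,-0.05,9,0,0,0],[0,-0.05,10.5,0,0,0],[0,-0.05,10.95,0,0,0],[0,-0.05,10.95,0,0,0]]]' && python3 -m jog '[[[0,0,0,0,0,0],[0,0,0,0,0,0],[0,0,0,0,0,0],[0,0,0,0,0,0],[0,0,0,0,0,0]]]' 0 40 && python3 -c "
from h import *
arc(14.5)"
```

```text
time: 28.27
position: [0.6212, -0.2038, 0.1998]
ee_rot: [-0.0, 0.942, 0.336, 0.001]
force: [-0.3, 0.4, -0.4]
width: 0.594
time: 28.68
position: [0.6224, -0.2042, 0.2018]
ee_rot: [0.001, 0.942, 0.336, 0.002]
force: [2.5, 0.6, 5.8]
width: 0.243
r 0.0689 ang 1.5 F [2.5 0.6 5.8]
[-1.17, 1.31]
[-2.69, 2.21]
[-4.39, 2.7]
[-6.15, 2.74]
[-7.87, 2.34]
[-9.44, 1.52]
[-10.75, 0.34]
[-11.73, -1.13]
[-12.3, -2.8]
[-12.44, -4.57]
```

```bash
python3 -m jog '[[[-1.17,1.31,-0.1,0,0,0],[-2.69,2.21,-0.1,0,0,0],[-4.39,2.7,-0.1,0,0,0],[-6.15,2.74,-0.1,0,0,0],[-7.87,2.34,-0.1,0,0,0],[-9.44,1.52,-0.1,0,0,0],[-10.75,0.34,-0.1,0,0,0],[-11.73,-1.13,-0.1,0,0,0],[-12.3,-2.8,-0.1,0,0,0],[-12.3,-2.8,-0.1,0,0,0]]]' && python3 -c "
from h import *
arc(7,6)"
```

```text
time: 29.52
position: [0.5074, -0.2595, 0.2027]
ee_rot: [0.001, 0.942, 0.336, 0.002]
force: [-0.5, -0.8, 0.3]
width: 0.242
r 0.0706 ang -130.7 F [-0.5 -0.8  0.3]
[-0.04, -0.86]
[-0.03, -1.71]
[0.08, -2.56]
[0.3, -3.39]
[0.61, -4.18]
[1.02, -4.94]
```

```bash
python3 -m jog '[[[-0.04,-0.86,0,0,0,0],[-0.03,-1.71,0,0,0,0],[0.08,-2.56,0,0,0,0],[0.3,-3.39,0,0,0,0],[0.61,-4.18,0,0,0,0],[1.02,-4.94,0,0,0,0],[1.02,-4.94,0,0,0,0],[1.02,-4.94,0,0,0,0]]]' && python3 -c "
from h import *
arc(7,1)" && python3 -m jog '[[[0,0,0,0,0,0],[0,0,0,0,0,0],[0,0,0,0,0,0],[0,0,0,0,0,0]]]' 0.6 && python3 -m jog '[[[0,0,-3,0,0,0],[0,0,-6,0,0,0],[0,0,-9,0,0,0],[0,0,-9,0,0,-7]]]'
python3 - <<'E'
from h import *
rows([.585,-.033,.272],90)
E
```

```text
time: 30.18
position: [0.4826, -0.2138, 0.2028]
ee_rot: [-0.0, 0.942, 0.336, 0.0]
force: [-6.6, -1.5, 6.0]
width: 0.247
r 0.0713 ang -173.8 F [-6.6 -1.5  6. ]
[0.62, -0.61]
time: 30.52
position: [0.4828, -0.2134, 0.2026]
ee_rot: [-0.0, 0.942, 0.337, 0.0]
force: [0.2, -0.1, -0.3]
width: 0.601
time: 30.85
position: [0.4852, -0.2149, 0.2989]
ee_rot: [0.004, 0.919, 0.393, 0.003]
force: [0.4, -1.2, 0.6]
width: 0.599
yaw now 46.3 pos [ 0.4852 -0.2149  0.2989] rows [20.04 -5.38  2.7 ] [  0.62   0.07 -43.69]
```

```bash
python3 -m jog '[[[4,-1,0.5,0,0,-7],[8,-2,1,0,0,-14],[12,-3,1.5,0,0,-21],[16,-4,2,0,0,-28],[20,-5.4,2.7,0,0,-35],[20,-5.4,2.7,0.6,0,-42],[20,-5.4,2.7,0.6,0,-43.7],[20,-5.4,2.7,0.6,0,-43.7],[20,-5.4,2.7,0.6,0,-43.7],[20,-5.4,2.7,0.6,0,-43.7]]]' 0.5 && python3 -m jog '[[[0,0,0,0,0,0],[0,0,0,0,0,0],[0,0,0,0,0,0]]]'
python3 - <<'E'
from slope3 import *
snap('B3')
s=robot.observe();q=s['ee_rot'];T=R.from_quat([q[1],q[2],q[3],q[0]]); a=np.radians(42)
G=np.c_[[0,1,0],[np.cos(a),0,np.sin(a)],[np.sin(a),0,-np.cos(a)]]
print(T.inv().apply(np.array([.445,-.02,.225])-s['position'])*100,np.degrees((T.inv()*R.from_matrix(G)).as_rotvec()))
E
python3 -m jog '[[[0.3,-3,0,-7,0,0],[0.6,-6,1,-14,0,0],[1,-9,2,-21,0,0],[1.2,-12,3,-28,0,0],[1.2,-14,4.5,-35,0,0],[1.2,-14,4.5,-42,0,0],[1.2,-14,4.5,-42,0,0],[1.2,-14,4.5,-42,0,0],[1.2,-14,4.5,-42,0,0],[1.2,-14,4.5,-42,0,0]]]' && python3 -m jog '[[[0,0,0,0,0,0],[0,0,0,0,0,0],[0,0,0,0,0,0]]]'
python3 - <<'E'
from slope3 import *
snap('L3'); print(robot.observe()['joint_positions'])
fit3(['B3','L3'],0.); fit3(['B3','L3'],0.01); fit3(['B3','L3'],-.01); fit3(['B3','L3'],0,skip=('far',)); fit3(['L3'],0.)
E
```

```text
time: 31.68
position: [0.5845, -0.0335, 0.2719]
ee_rot: [0.0, 0.708, 0.707, -0.0]
force: [1.7, 0.3, 0.0]
width: 0.497
time: 31.93
position: [0.5844, -0.034, 0.2721]
ee_rot: [0.0, 0.708, 0.706, -0.0]
force: [0.6, -0.7, 0.8]
width: 0.501
B3 [ 0.58444764 -0.03404954  0.27210724] [ 0.0295716   0.10667192 -0.0252958 ]
[  1.3605091  -13.95252456   4.70384336] [-41.98859865   0.1218751   -0.12953522]
time: 32.82
position: [0.4455, -0.0228, 0.2286]
ee_rot: [0.255, 0.661, 0.659, 0.252]
force: [0.6, 0.1, 1.0]
width: 0.499
time: 33.07
position: [0.4465, -0.0229, 0.2293]
ee_rot: [0.255, 0.661, 0.659, 0.252]
force: [0.8, -0.1, 0.9]
width: 0.503
L3 [ 0.44649656 -0.02292838  0.22933254] [-0.28914825  0.18099886 -0.33158535]
[-0.65700346 -0.35135091  2.3491885   0.72692532  0.65669519 -2.70346999]
['B3', 'L3'] () low mm 0.33 +-0.25 [ 5.618e-01 -3.000e-02 -5.320e-02 -1.000e-04 -1.210e-02  1.000e-03] cost 187 n 607
['B3', 'L3'] () low mm 0.35 +-0.25 [ 5.619e-01 -3.000e-02 -5.330e-02 -1.000e-04 -1.210e-02  1.000e-03] cost 185 n 607
['B3', 'L3'] () low mm 0.33 +-0.25 [ 5.618e-01 -3.000e-02 -5.320e-02 -1.000e-04 -1.210e-02  1.300e-03] cost 188 n 609
['B3', 'L3'] ('far',) low mm 0.61 +-0.26 [ 5.617e-01 -3.010e-02 -5.270e-02 -2.000e-04 -1.190e-02  1.100e-03] cost 128 n 503
['L3'] () low mm 0.62 +-0.59 [ 5.618e-01 -3.000e-02 -5.460e-02 -1.000e-04 -1.210e-02  5.000e-04] cost 82 n 308
```

Run:
```python
from slope3 import *
for n in('B3','L3'):
    c=pickle.load(open(n+'.pkl','rb')); u=cv2.undistort(cv2.imread('pics/%s.png'%n),c[0],c[1]); g=cv2.GaussianBlur(cv2.cvtColor(u,cv2.COLOR_BGR2GRAY),(0,0),.7).astype(np.float32); C=cam(c,np.zeros(6))
    a=np.radians(-173.8); Rm=rot(a)
    # handle top disc: dark blob centroid; project for hypothetic crank heights
    for z in(.138,.148): print(n,z,'hub top',w2px('',[[.5535,-.205,z+.056]],C).round(1).tolist(),'handle top',w2px('',[np.r_[np.array([.5535,-.205])+Rm@[.07,0],z+.1]],C).round(1).tolist())
    uv=w2px('',[np.r_[np.array([.5535,-.205])+Rm@[.07,0],.238]],C)[0]; x,y=uv.astype(int)
    P=np.array([[.5535,-.205]]*4)+(Rm@np.array([[-.013,-.013],[.013,-.013],[.013,.013],[-.013,.013]]).T).T
    for z in(.189,.194,.199,.204):
        uvs=w2px('',np.c_[P,[z]*4],C); r=[]
        for i in range(4):
            o=obs(g,uvs[i],uvs[(i+1)%4],5,.15,.85,15); r.append(round(float(np.median([k[3] for k in o])),1) if o else None)
        print(n,z,r,uvs.round().astype(int).tolist())
print(robot.search_frame('wrist','crank')[:3],robot.observe()['force'])
```

```text
B3 0.138 hub top [[59.4, 171.5]] handle top [[-60.0, 46.2]]
B3 0.148 hub top [[47.9, 175.0]] handle top [[-83.9, 43.2]]
B3 0.189 [-4.2, 1.1, 4.3, -0.3] [[90, 187], [77, 148], [39, 153], [53, 191]]
B3 0.194 [0.2, 1.5, -1.5, -1.5] [[85, 189], [72, 150], [33, 154], [47, 193]]
B3 0.199 [4.2, 1.8, None, -2.9] [[80, 191], [67, 151], [27, 155], [41, 195]]
B3 0.204 [None, 2.0, 2.2, -4.2] [[75, 193], [61, 152], [20, 157], [35, 197]]
L3 0.138 hub top [[89.8, 274.2]] handle top [[-25.9, 310.2]]
L3 0.148 hub top [[85.4, 286.8]] handle top [[-35.4, 329.3]]
L3 0.189 [-4.3, -4.0, -1.8, 4.2] [[118, 273], [96, 262], [64, 263], [88, 274]]
L3 0.194 [-0.5, 1.8, -0.5, -1.5] [[116, 279], [94, 268], [62, 269], [86, 280]]
L3 0.199 [1.2, 1.0, -2.0, 0.3] [[114, 285], [92, 274], [59, 276], [84, 286]]
L3 0.204 [-0.3, 1.8, -3.6, -2.5] [[112, 291], [89, 281], [57, 282], [82, 292]]
[{'xy': [596.3, 142.7], 'conf': 0.92}, {'xy': [614.3, 27.2], 'conf': 0.88}, {'xy': [59.8, 233.7], 'conf': 0.84}] [ 0.32491068 -0.28315265 -0.21602224]
```

```bash
python3 -c "
from h import *
print(robot.job_done())"
```

```text
the job is handed in; nothing more can be done
None
```

The panel is close to level. My last measurement put the toe about 0.3–0.6 mm low (±0.25 mm), roughly 0.1–0.15°, and I left it there.

**Fitting the crank:** I lifted it off the stub by its hub and felt it on to the square drive. The first two presses, peaking at about 20 N, rested on top of the square. After a shift of about 2 mm it went down freely to the collar, 138 mm up. I left it on the drive.

**Winding:** I turned the handle clockwise about 490°, measured the panel, then turned another 174° or so. That is about 18.4 mm of lift in all. Side forces while winding stayed under about 8 N.

**Last checks**
- **Crank:** in the final pictures the hub top fits 194 mm, which is fully home. The gripper was open and clear of everything.
- **Time and bystanders:** the arm was at about 33 s when I handed in. I didn't check the jar, bottle, tape and tube separately; the gripper stayed well above them.

**What disagreed**
- **Height estimates:** before the second wind, my early height estimates ran from about 1 to 7 mm low, partly because the arm was still settling when I took those pictures. A fit to settled pictures from several sides gave 4.8–5.0 mm. After winding another 4.8 mm, the remaining error came out as that fit predicted.
- **Joint limits:** one low viewing pose put joint 3 at about 2.581 rad, against a listed limit of 2.58, and joint 6 near its limit. I backed off after that one picture, and no fault was reported.

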